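Load the microscope carriage, clamp it and scan the batch

TASK

Free the clamp knob of the microscope's carriage, draw the carriage fully out to its loading end, and lay every specimen carrier on the table flat in its tray, glass up. Then push the carriage fully home under the objective and turn the clamp knob fully tight, and after that pick up the barcode scanner, hold it steady pointing squarely at the middle of the label on the station from about 8 cm away for a second or two, and lay it back upright in its rest. Do not knock the microscope, and leave the other things on the table where they are.

Things in the scene. Friction and masses are not known exactly. Their poses are not given: they have to be found in the camera images.
- station: Fixed inspection station carrying rail, carriage, microscope and label: a steel bed 120 (x) x 560 (y) mm, 12 mm thick, with a rail block 90 mm wide up to z = 29 mm, running along its own y. Origin on the table, under the rail's centre line, 30 mm to the +y side of the bed's middle.
- microscope: White camera microscope fixed to the station; origin on the table below the objective, on the rail's centre line. Base 200 mm wide, 30 mm high, from x = +80 mm back, and 90 mm column from x = +190 mm, behind the rail. Over the rail hang: the objective, 38 mm across, from z = 100 mm up; the tube, 72 mm across, from z = 150 mm; an arm 75 mm wide from z = 262 to 338 mm; a camera up to 450 mm.
- carriage (a joint): Sliding aluminium carriage, in m: 0 = fully home under the microscope (stop), 0.22 = drawn fully out to the loading end (stop); it grows as the carriage moves along the station's -y. Free, it slides with about 1.5 N of drag plus 6 N s/m; it can be dragged by its gripped clamp knob.
- tray (a point): Centre of the tray floor on the carriage (moves with it), 42 mm above the table; axes as the station's. Inside its lip the tray is 84 (x) x 232 (y) mm; the lip is 5 mm thick and 9 mm high. Four carriers fit in a row along y, 50 mm sides along y, 57 mm apart. At carriage = 0 it lies below the objective.
- clamp (a joint): Clamp knob on the carriage, in rad: 0 = fully free (stop), 1.3 = fully tight (stop). It grows turning clockwise seen from above and stays where it is left (about 0.1 N m of friction). Above about 0.9 it brakes the carriage on the rail; tight, it holds against 15 to 25 N.
- clamp_grip (a point): Grip point of the clamp knob, on its vertical axis, 81 mm above the table, 165 mm to the -y side of the tray centre. The knob is a black upright bar, 52 mm long, 14 mm thick, z = 66 to 96 mm, over a 48 mm disc; the bar lies along the point's own y axis, which turns with the knob: at clamp = 0 it is parallel to the rail.
- rest: Scanner rest: fixed black tray 190 (x) x 90 (y) mm on the table, floor 4 mm thick, walls 4 mm thick and 13 mm high in all; origin under its centre.
- scanner: Hand-held barcode scanner, 160 mm long, about 180 g, along its own x: a grey grip 40 mm wide (y) and 36 mm tall from x = -80 to +32 mm, and a black head 56 mm wide, 42 mm tall from x = 32 to 80 mm; origin at the middle of its underside; it looks along +x. Best gripped across y at x = 0, near its centre of mass.
- window (a point): Centre of the scanner's window: 80 mm ahead (+x) of the scanner's origin and 22 mm above its underside; the beam leaves it along the scanner's +x.
- label (a point): Centre of the barcode label, 70 x 44 mm, on an upright plate 90 x 60 mm behind the right (-y) end of the rail, 130 mm above the table; axes as the station's; it faces -x. It is read with its centre 40 to 120 mm ahead of the window and within 20 mm of the beam sideways and in height, the beam within 0.35 rad of square to it, for 1 s.
- carrier1: Specimen carrier: grey plastic block 60 (x) x 50 (y) x 28 (z) mm with a glass slide let into its top, 130 g; origin at the centre of its underside. Two to four of the four are present.
- carrier2: Specimen carrier: grey plastic block 60 (x) x 50 (y) x 28 (z) mm with a glass slide let into its top, 130 g; origin at the centre of its underside. Two to four of the four are present.
- carrier3: Specimen carrier: grey plastic block 60 (x) x 50 (y) x 28 (z) mm with a glass slide let into its top, 130 g; origin at the centre of its underside. Two to four of the four are present.
- carrier4: Specimen carrier: grey plastic block 60 (x) x 50 (y) x 28 (z) mm with a glass slide let into its top, 130 g; origin at the centre of its underside. Two to four of the four are present.
- petri: Bystander, loose: shallow glass dish with lid, 76 mm across, 17 mm tall; origin at the centre of its underside.
- slide_box: Bystander, loose: closed white slide box 92 x 82 x 34 mm; origin at the centre of its underside.
- lens_fluid: Bystander, loose: small white bottle, 44 mm across, 100 mm tall; origin at the centre of its underside.
- jar: Bystander, loose: amber glass jar, 70 mm across, 80 mm tall; origin at the centre of its underside.
- beaker: Bystander, loose: glass beaker, 70 mm across, 90 mm tall; origin at the centre of its underside.

How it is judged (in metres and radians):
On the way, in this order (a step that is already met when the one before it is completed fails the run):
1. the clamp knob is turned free (value of joint clamp below 0.35 rad), for 0.1 s.
2. the carriage is drawn out to its loading end (value of joint clamp below 0.35 rad and value of joint carriage above 0.208 m), for 0.2 s.
3. every specimen carrier lies flat in the tray, with the carriage still out (x of carrier1 in the frame of tray between -0.03 and 0.03 m and y of carrier1 in the frame of tray between -0.108 and 0.108 m and z of carrier1 in the frame of tray between -0.004 and 0.008 m and angle between each of carrier1, carrier2, carrier3, carrier4's own z axis and vertical below 0.15 rad and linear speed of each of carrier1, carrier2, carrier3, carrier4 below 0.03 m/s and contact force between the fingers and carrier1 below 0.3 N and x of carrier2 in the frame of tray between -0.03 and 0.03 m and y of carrier2 in the frame of tray between -0.108 and 0.108 m and z of carrier2 in the frame of tray between -0.004 and 0.008 m and contact force between the fingers and carrier2 below 0.3 N and x of carrier3 in the frame of tray between -0.03 and 0.03 m and y of carrier3 in the frame of tray between -0.108 and 0.108 m and z of carrier3 in the frame of tray between -0.004 and 0.008 m and contact force between the fingers and carrier3 below 0.3 N and x of carrier4 in the frame of tray between -0.03 and 0.03 m and y of carrier4 in the frame of tray between -0.108 and 0.108 m and z of carrier4 in the frame of tray between -0.004 and 0.008 m and contact force between the fingers and carrier4 below 0.3 N and value of joint carriage above 0.16 m), for 0.2 s.
4. the carriage is fully home under the microscope and the clamp knob is tight (value of joint carriage below 0.008 m and value of joint clamp above 1.1 rad), for 0.3 s.
5. the scanner, clear of its rest, is held pointing at the label for a second (x of label in the frame of window between 0.04 and 0.12 m and y of label in the frame of window between -0.02 and 0.02 m and z of label in the frame of window between -0.02 and 0.02 m and angle between the x axis of window and the x axis of label, either way round below 0.35 rad and linear speed of scanner below 0.05 m/s), for 1 s.
At the end, for the whole second after the job is handed in: Every carrier present lies flat (within 0.15 rad), glass up, on the tray floor inside the lip; the carriage is within 8 mm of fully home and the clamp knob is above 1.1 rad; the scanner lies upright and still in its rest, its origin within 30 mm along and 25 mm across of the rest's centre (all of step 4 and x of carrier1 in the frame of tray between -0.03 and 0.03 m and y of carrier1 in the frame of tray between -0.108 and 0.108 m and z of carrier1 in the frame of tray between -0.004 and 0.008 m and angle between each of carrier1, carrier2, carrier3, carrier4, scanner's own z axis and vertical below 0.15 rad and linear speed of each of carrier1, carrier2, carrier3, carrier4, scanner below 0.03 m/s and contact force between the fingers and carrier1 below 0.3 N and x of carrier2 in the frame of tray between -0.03 and 0.03 m and y of carrier2 in the frame of tray between -0.108 and 0.108 m and z of carrier2 in the frame of tray between -0.004 and 0.008 m and contact force between the fingers and carrier2 below 0.3 N and x of carrier3 in the frame of tray between -0.03 and 0.03 m and y of carrier3 in the frame of tray between -0.108 and 0.108 m and z of carrier3 in the frame of tray between -0.004 and 0.008 m and contact force between the fingers and carrier3 below 0.3 N and x of carrier4 in the frame of tray between -0.03 and 0.03 m and y of carrier4 in the frame of tray between -0.108 and 0.108 m and z of carrier4 in the frame of tray between -0.004 and 0.008 m and contact force between the fingers and carrier4 below 0.3 N and x of scanner in the frame of rest between -0.03 and 0.03 m and y of scanner in the frame of rest between -0.025 and 0.025 m and z of scanner in the frame of rest between 0 and 0.012 m); the robot touches nothing.
It fails at once if the microscope is knocked with more than 12 N by the robot (contact force between any of the arm, the fingers and microscope above 12 N).
It fails at once if a bystander is moved more than 40 mm (distance of any of petri, slide_box, lens_fluid, jar, beaker from where it was at the start of the episode above 0.04 m).
Of carrier1, carrier2, carrier3, carrier4 only 2 to 4 are there at a start; the rules pass over those that are not, and their reading is None.
At some moment in a run one of carrier1, carrier2, carrier3, carrier4, scanner may be knocked a few centimetres aside while the robot is not near it.
Once in a run the grip may slacken for a moment while it holds something.
It also fails if it takes over 210 s, if anything falls off the work surface, if the arm or the gripper's body presses on something with over 40 N, if the wrist force passes 120 N, or if a joint passes its speed limit or range.

ROBOT

A 7-joint arm with a two-finger parallel gripper is mounted at the origin on the work surface. World frame = base frame: x ahead of the robot, y to its left, z up, the work surface at z = 0. Lengths are in m, angles in degrees, forces in N, time in s.
With the tool pointing down it reaches from about 0.4 to 0.875 m from the base axis. Payload 6.5 kg.
Tool frame: the origin (TCP) lies at the very end of the fingers, on their centre line; the grasp point (between the pads) lies 19 mm behind it; z points along the fingers, y is the direction in which the jaws open and shut (so a half turn about z gives the same grasp; the last joint's range is limited). The gripper opens to 88 mm and grips with 3 to 60 N. Pads are 18 mm wide; open, the fingers measure 123 mm over their backs; the gripper's body (75 mm by 187 mm) begins 45 mm behind the grasp point.
Start: joints at [71.379, 30.733, -0.252, 88.115, 0.149, 61.152, -4.079], TCP at [0.166, -0.628, 0.239] pointing down, gripper open.
Joint ranges: [-154.64, 154.64], [-21.42, 123.67], [-72.66, 72.17], [13.99, 137.28], [-74.86, 254.86], [10.95, 109.41], [-158.01, 158.01]. Speed limits (degrees/s): [136.94, 136.94, 180, 180, 180, 180, 180].

INTERFACE

Orientations are given as [roll, pitch, yaw] about the fixed x, y, z axes, in that order (R = Rz(yaw) Ry(pitch) Rx(roll)).
In Python, from plant import observe, get_image, job_done gives the robot as it stands. The module is installed in compiled form; this text tells all that it offers.
- The arm moves only by the tool send_rows, never from a script. Its argument "plan" is a list of rows, each an object with "xyz": the shift along the tool's x, y, z in mm, a list of three; "spin": the turn about the tool's z in degrees. A call has exactly 5 rows; each row is the pose to reach, as a shift and turn from the pose commanded when the call began, along the tool's axes at that moment; what a row does not reach only later rows make up. A row lasts 1/10 s, in which the tool goes at most 50 mm and 8.59 degrees, less where a joint would pass 70% of its speed; a pose out of reach is approached as far as the arm can. A call with a gripper value outside its range is refused whole. "hand" is the finger opening in mm, from 0 to 88.1, set as the call begins (left out, the last holds). The fingers move at their own pace and stop on an object; "squeeze" is the grip in N (left out, the last holds). Time passes only in rows, so rows that repeat a pose let the fingers close, or fill a call up. It gives the time, the measured TCP pose, the force and the opening at its end, in the units of the state.
- observe(): the state, without advancing time (a new reading comes with each control period).
- get_image(name): name is "scene" or "side" or "wrist"; returns a dict with "color" (480x640x3 uint8, red, green, blue), "range_z" (480x640 float32, m along the optical axis (not along the pixel's ray), 0 where there is no reading), "intrinsics" (3x3 intrinsics, pixels), "R" (3x3) and "t" (3): a world point X has camera coordinates R X + t. Camera axes: x right, y down, z forward; pixel columns grow to the right and rows downward; lengths in m; the calibration is good to about 2 mm. A picture is of the moment at which its call begins.
- job_done(): hands the job in, once; it reports no verdict.
The state is a dict: "clock": time; "joint_pos": joint angles; "dq": joint speeds; "joint_efforts": joint torques, N m; "position": TCP position; "tcp_rot": TCP orientation; "ft_force": force on the tool from outside, world axes, zero at the start; "torque": the same for the moment, N m; "finger_gap": finger opening in m.
Only numpy, scipy, OpenCV 4.12 (cv2) and the standard library are available. Lean on these libraries where they do the work, as an engineer would, in place of code of your own. Each camera call takes 0.05 s, during which the arm holds its last target.

## Working session

There is one attempt and no reset: what is moved stays moved. The work goes in short steps, Python scripts to look and compute and a tool call to move; the robot and the scene stay as the last step left them, time stands still between calls to the robot, and variables do not carry over. Pictures are saved under pics/ and viewed, and the job is handed in when it is done.

Besides the shell and the picture viewer there is one more tool, called after "Emit:" as name(argument=value, ...), one argument or row to a line, values as JSON. send_rows: Moves the arm, as the interface text tells. Its arguments: {"type":"object","properties":{"plan":{"type":"array"},"hand":{"type":"number"},"squeeze":{"type":"number"}},"required":["plan"]}

```bash
mkdir -p pics; cat > h.py <<'E'
import numpy as np, cv2
from plant import observe, get_image, job_done
from scipy.spatial.transform import Rotation as Ro
def snap(name, fn):
    im=get_image(name); cv2.imwrite('pics/'+fn+'.png', im['color'][:,:,::-1]); np.savez('/tmp/'+fn+'.npz',**im); return im
def load(fn): return dict(np.load('/tmp/'+fn+'.npz'))
def px(im,u,v,z=None):
    K=im['intrinsics']; R=im['R']; t=im['t']
    r=np.array([(u-K[0,2])/K[0,0],(v-K[1,2])/K[1,1],1.])
    if z is None:
        d=im['range_z'][int(round(v)),int(round(u))]; return R.T@(r*d-t)
    c=-R.T@t; w=R.T@r; return c+w*(z-c[2])/w[2]
def proj(im,X):
    c=im['R']@np.array(X)+im['t']; p=im['intrinsics']@c; return p[:2]/p[2]
def cloud(im):
    K=im['intrinsics'];d=im['range_z'];v,u=np.mgrid[0:480,0:640]
    P=np.stack([(u-K[0,2])/K[0,0]*d,(v-K[1,2])/K[1,1]*d,d],-1)
    P=(P-im['t'])@im['R']; P[d==0]=np.nan; return P
def st():
    s=observe(); print({k:(np.round(v,3).tolist()) for k,v in s.items() if k in('clock','joint_pos','position','tcp_rot','ft_force','finger_gap')}); return s
def rel(goal, yaw=None):
    "tool-frame shift in mm from measured pose to goal"
    s=observe(); R=Ro.from_euler('xyz',s['tcp_rot'],degrees=True).as_matrix()
    print('tool shift mm',np.round(R.T@(np.array(goal)-s['position'])*1000,1))
    print('tool x dir',R[:,0].round(3),'y',R[:,1].round(3),'z',R[:,2].round(3))
E
python3 - <<'E'
from h import *
s=st(); print(s)
for n in('scene','side','wrist'):
    im=snap(n,n+'0'); print(n,(-im['R'].T@im['t']).round(3),im['R'][2].round(3))
rel([0,0,0])
E
```

```text
{'clock': 0.0, 'joint_pos': [71.381, 30.776, -0.253, 88.169, 0.149, 61.151, -4.079], 'position': [0.166, -0.628, 0.238], 'tcp_rot': [-179.905, 0.008, 14.829], 'ft_force': [1.02, -0.411, 0.847], 'finger_gap': 0.088}
{'clock': 0.0, 'joint_pos': array([71.3806507 , 30.77571826, -0.25261045, 88.1693018 ,  0.14867834,
       61.15074805, -4.07913242]), 'dq': array([-0.031595  ,  0.04199595,  0.04060626, -0.04540846,  0.05656709,
        0.11731176, -0.04807189]), 'joint_efforts': array([ 9.42220458e-05, -5.70979965e+01,  9.90785994e-01, -2.51611269e+01,
       -5.62683481e-02,  1.78704166e-02,  1.34418156e-04]), 'position': array([ 0.16614499, -0.6277915 ,  0.23786897]), 'tcp_rot': array([-1.79904860e+02,  7.63845859e-03,  1.48292152e+01]), 'ft_force': array([ 1.01966149, -0.41086957,  0.84736216]), 'torque': array([0.0395967 , 0.00505992, 0.00151137]), 'finger_gap': 0.08792553675291245}
scene [ 1.06  -0.629  1.38 ] [-0.345  0.398 -0.85 ]
side [0.34  0.922 1.136] [ 0.134 -0.665 -0.735]
wrist [ 0.232 -0.611  0.384] [-0.261 -0.068 -0.963]
tool shift mm [ 1.000e-01 -6.492e+02  2.389e+02]
tool x dir [ 0.967  0.256 -0.   ] y [ 0.256 -0.967 -0.001] z [-0.     0.001 -1.   ]
```

View pics/scene0.png

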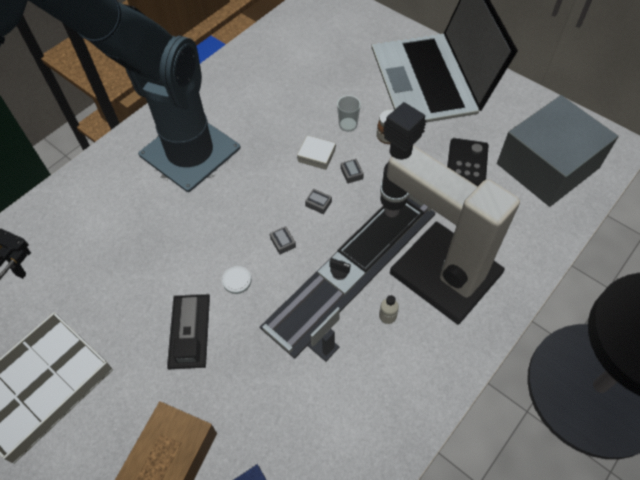

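View pics/side0.png

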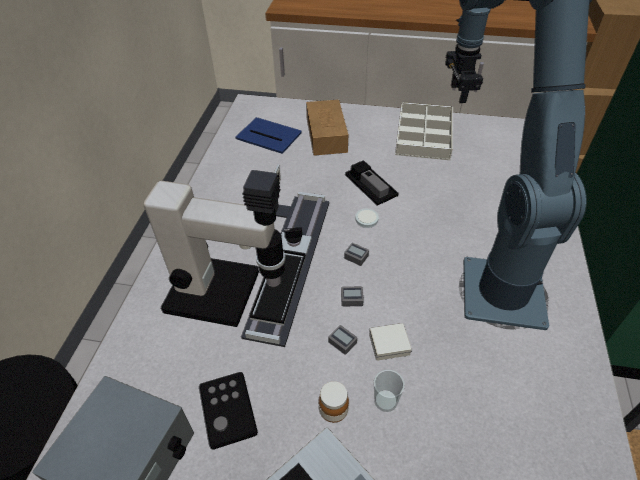

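View pics/wrist0.png

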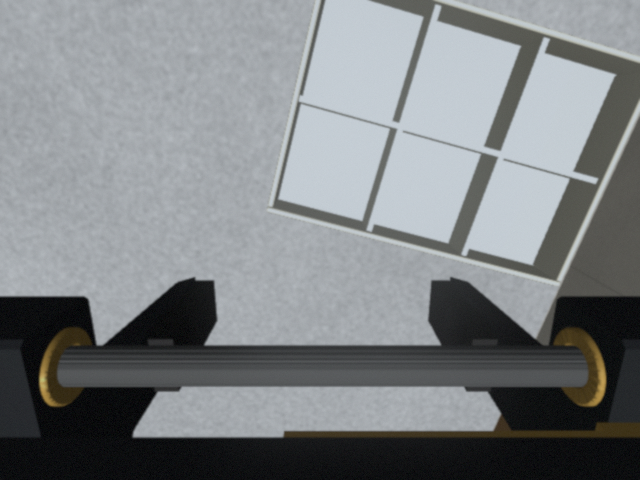

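Three carriers are visible: scene (283,239), (318,201) and (352,170). The scanner is in its rest at (188,330), the knob at (340,266) and the label plate at (323,335). I'll look closer next.

```bash
python3 - <<'E'
from h import *
a=load('scene0');b=load('side0')
def crop(im,u,v,w,h,s,fn): cv2.imwrite('pics/'+fn+'.png',cv2.resize(im['color'][v:v+h,u:u+w,::-1],None,fx=s,fy=s,interpolation=cv2.INTER_CUBIC))
crop(a,150,140,300,225,2.6,'c1'); crop(b,230,150,240,180,3.3,'c2')
for n,u,v in [('k',340,266),('c1',283,239),('c2',318,201),('c3',352,170),('petri',237,278),('scan',187,318),('lab',320,325),('bottle',390,300),('box',317,150)]: print(n,px(a,u,v).round(3))
for n,u,v in [('k',294,234),('c1',357,253),('c2',352,295),('c3',343,339),('scan',372,180),('beaker',388,390),('jar',334,390)]: print(n,px(b,u,v).round(3))
E
```

```text
k [ 0.62  -0.059  0.091]
c1 [ 0.429 -0.062  0.022]
c2 [0.424 0.087 0.03 ]
c3 [0.43  0.229 0.031]
petri [ 0.414 -0.221  0.017]
scan [ 0.406 -0.383  0.037]
lab [ 0.702 -0.231  0.158]
bottle [ 0.769 -0.058  0.097]
box [0.309 0.219 0.036]
k [ 0.609 -0.047  0.084]
c1 [ 0.422 -0.048  0.035]
c2 [0.415 0.104 0.032]
c3 [0.419 0.246 0.031]
scan [ 0.414 -0.376  0.042]
beaker [0.293 0.355 0.01 ]
jar [0.416 0.412 0.082]
```

View pics/c1.png

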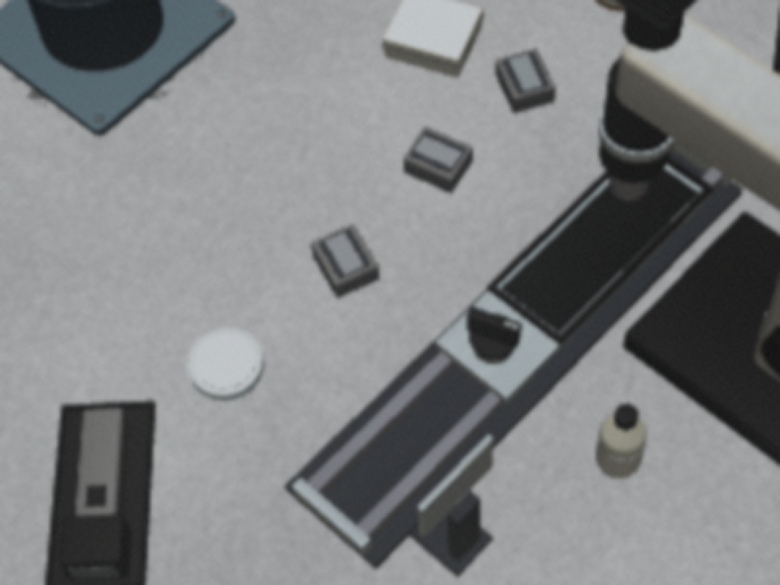

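View pics/c2.png

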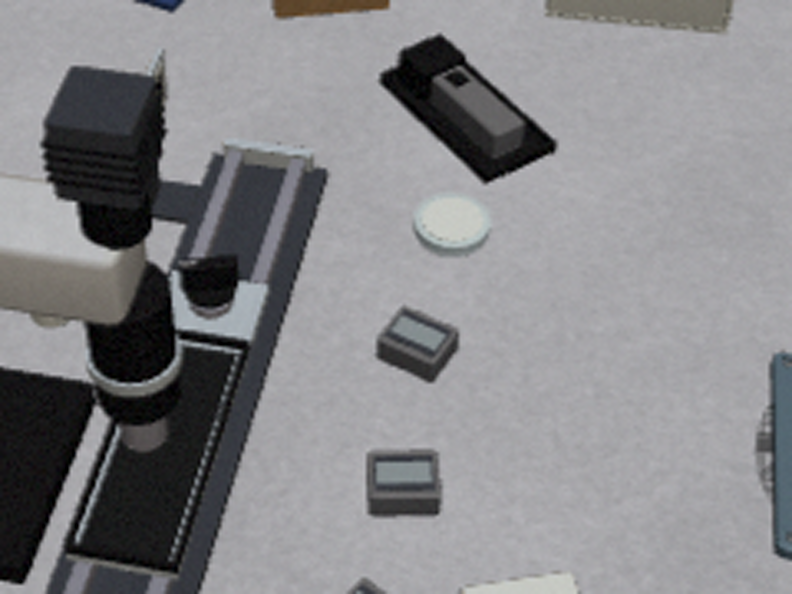

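```bash
cat >> h.py <<'E'
def rect(im,c,rad,z0,z1,P=None):
    P=cloud(im) if P is None else P
    m=(np.hypot(P[...,0]-c[0],P[...,1]-c[1])<rad)&(P[...,2]>z0)&(P[...,2]<z1)
    Q=P[m]; 
    if len(Q)<5: return None
    r=cv2.minAreaRect((Q[:,:2]*1000).astype(np.float32)); return np.round(r[0],1),np.round(r[1],1),round(r[2],1),len(Q),round(float(np.median(Q[:,2]))*1000,1)
E
python3 - <<'E'
from h import *
for f in('scene0','side0'):
    im=load(f);P=cloud(im);print(f)
    for n,c,rad,z0,z1 in [('c1',(.425,-.055),.055,.022,.034),('c2',(.42,.095),.055,.022,.034),('c3',(.425,.238),.055,.022,.034),('scanbody',(.41,-.38),.12,.025,.05),('rest',(.41,-.38),.13,.007,.05),('knob',(.615,-.053),.05,.07,.105),('label',(.7,-.22),.08,.1,.17),('petri',(.414,-.221),.06,.01,.03),('carr',(.62,.1),.3,.046,.056),('rail',(.62,-.2),.2,.02,.034),('bed',(.62,0),.35,.007,.034),('bottle',(.77,-.06),.05,.02,.12),('box',(.31,.219),.08,.02,.05)]:
        print(n,rect(im,c,rad,z0,z1,P))
E
```

```text
scene0
c1 (array([425.7, -61.4]), array([51.2, 61.9]), 67.9, 356, 27.8)
c2 (array([417.4,  93.5]), array([61.5, 56.1]), 10.0, 312, 27.7)
c3 (array([422.4, 236. ]), array([49.6, 65.8]), 57.9, 296, 27.6)
scanbody (array([ 423.3, -400.1]), array([ 57. , 161.5]), 44.1, 1224, 41.2)
rest (array([ 407.7, -381.7]), array([245.3, 238.2]), 52.3, 2024, 36.7)
knob (array([613.9, -55.8]), array([50.5, 27.6]), 34.1, 201, 92.2)
label (array([ 710. , -218.1]), array([91.2, 20.9]), 85.4, 443, 139.1)
petri (array([ 413.7, -224.1]), array([74. , 79.4]), 54.0, 630, 17.0)
carr (array([734.4,  68.7]), array([321.9, 329. ]), 88.1, 837, 48.9)
rail (array([ 614.1, -176.5]), array([374.2, 222.6]), 42.1, 1192, 28.3)
bed (array([617.3, -29.4]), array([620.8, 666.7]), 82.5, 10621, 24.2)
bottle (array([770.4, -59.2]), array([43.7, 38. ]), 32.8, 389, 66.7)
box (array([319.1, 230. ]), array([131.3,  88.1]), 21.6, 759, 32.5)
side0
c1 (array([425.7, -59.9]), array([55.6, 60.2]), 68.9, 264, 29.2)
c2 (array([416.9,  98.2]), array([60. , 53.6]), 10.9, 323, 29.3)
c3 (array([422.1, 238.9]), array([51. , 61.9]), 58.5, 405, 29.4)
scanbody (array([ 423.4, -398.8]), array([ 57.3, 169.5]), 46.7, 512, 41.3)
rest (array([ 407.5, -372.7]), array([219.9, 225.9]), 27.6, 995, 26.7)
knob (array([613.3, -48.2]), array([50.1, 30.1]), 11.8, 168, 90.1)
label (array([ 702.7, -244. ]), array([42.5,  8.3]), 86.0, 58, 149.0)
petri (array([ 413.7, -224. ]), array([80.1, 75.7]), 82.7, 349, 18.4)
carr (array([733.7,  72.2]), array([315.6, 324.6]), 88.0, 808, 49.3)
rail (array([ 561.6, -208.6]), array([249.3, 234.5]), 43.9, 482, 29.6)
bed (array([5.871e+02, 5.000e-01]), array([688.7, 621.7]), 82.6, 7728, 27.4)
bottle None
box (array([319.3, 231.6]), array([130.5,  83.3]), 20.3, 1080, 34.6)
```

```bash
python3 - <<'E'
from h import *
H=np.zeros((600,800,3),np.uint8)
# ortho: x in 0.3..0.9 rows (down=-x?), 1mm/px : col = (0.40-y)*1000 , row=(0.85-x)*1000
for f in('side0','scene0'):
    im=load(f);P=cloud(im).reshape(-1,3);C=im['color'].reshape(-1,3)
    o=np.argsort(np.nan_to_num(P[:,2]))
    for p,c in zip(P[o],C[o]):
        if np.isnan(p[0]) or p[2]>.12: continue
        cc=int((.35-p[1])*1000);r=int((.85-p[0])*1000)
        if 0<=cc<799 and 0<=r<599: H[r:r+2,cc:cc+2]=c[::-1]
cv2.imwrite('pics/ortho.png',H)
E
```

```text
(no output)
```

View pics/ortho.png

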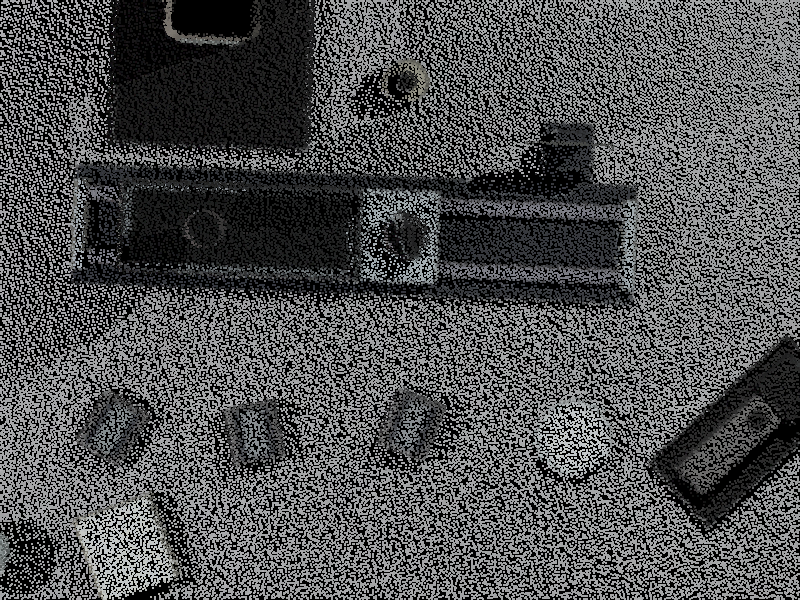

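```bash
python3 - <<'E'
from h import *
Ps=[cloud(load(f)).reshape(-1,3) for f in('scene0','side0')]
def sel(P,z0,z1,x0,x1,y0,y1): return P[(P[:,2]>z0)&(P[:,2]<z1)&(P[:,0]>x0)&(P[:,0]<x1)&(P[:,1]>y0)&(P[:,1]<y1)]
for i,P in enumerate(Ps):
    Q=sel(P,.006,.018,.52,.70,-.3,.3)
    # edge front/back as function of y
    for nm,f in(('front',np.min),('back',np.max)):
        ys=np.arange(-.27,.26,.02);e=[];yy=[]
        for y in ys:
            q=Q[abs(Q[:,1]-y)<.01]
            if nm=='front': q=q[q[:,0]<.6]
            else:q=q[q[:,0]>.63]
            if len(q)>4: e.append(np.percentile(q[:,0],3 if nm=='front' else 97));yy.append(y)
        if len(e)>4:
            p=np.polyfit(yy,e,1);r=np.array(e)-np.polyval(p,yy);k=abs(r)<.004;p=np.polyfit(np.array(yy)[k],np.array(e)[k],1);print(i,nm,np.degrees(np.arctan(p[0])).round(2),p.round(4),len(e))
    Q=sel(P,.022,.034,.55,.68,-.35,-.2); print('railend',np.percentile(Q[:,1],1))
    Q=sel(P,.006,.034,.5,.7,-.35,-.2); print('bedend',np.percentile(Q[:,1],1))
    Q=sel(P,.0905,.105,.57,.67,-.12,.0); print('bar',cv2.minAreaRect((Q[:,:2]*1000).astype(np.float32)),len(Q),np.median(Q[:,2]))
    Q=sel(P,.054,.0655,.57,.67,-.12,.0); print('disc',cv2.minAreaRect((Q[:,:2]*1000).astype(np.float32)),len(Q),np.median(Q[:,2]))
    Q=sel(P,.036,.048,.55,.68,-.13,.02); print('plate',cv2.minAreaRect((Q[:,:2]*1000).astype(np.float32)),len(Q),np.median(Q[:,2]))
    Q=sel(P,.104,.156,.66,.73,-.3,-.15)
    if len(Q)>30: p=np.polyfit(Q[:,1],Q[:,0],1); print('label',Q.min(0),Q.max(0),np.degrees(np.arctan(p[0])))
    Q=sel(P,.03,.05,.3,.52,-.52,-.3);print('scan',cv2.minAreaRect((Q[:,:2]*1000).astype(np.float32)))
    Q=sel(P,.0015,.016,.29,.54,-.53,-.26);print('rest',cv2.minAreaRect((Q[:,:2]*1000).astype(np.float32)))
E
```

```text
0 front 0.62 [0.0108 0.5479] 14
0 back 1.36 [0.0238 0.6796] 27
railend -0.28604958156177374
bedend -0.3295598227189946
bar ((614.3790283203125, -55.203121185302734), (52.11223602294922, 17.67212677001953), 18.730236053466797) 117 0.09560191423283707
disc ((626.2742919921875, -39.65574264526367), (73.91548919677734, 77.03446960449219), 0.7054114937782288) 65 0.06241909856345969
plate ((614.998779296875, -35.201080322265625), (109.9998779296875, 97.12106323242188), 89.69886016845703) 939 0.04216036229081088
label [ 0.69730694 -0.26350857  0.10420875] [ 0.71896021 -0.17212705  0.15585249] 2.745076889901082
scan ((423.18621826171875, -400.00543212890625), (56.99932098388672, 161.33798217773438), 44.06100082397461)
rest ((415.0151062011719, -394.9410400390625), (269.7635192871094, 249.65806579589844), 89.97476196289062)
1 front 0.35 [0.0061 0.549 ] 27
1 back -0.77 [-0.0134  0.6876] 12
railend -0.2875965771880564
bedend -0.3283113650388976
bar ((614.679931640625, -53.57252883911133), (50.8072395324707, 20.256126403808594), 19.61818504333496) 83 0.0961080771706173
disc ((602.8741455078125, -28.293256759643555), (62.91414260864258, 55.95048522949219), 0.09574735909700394) 32 0.0619174541970228
plate ((607.3850708007812, -47.768463134765625), (88.36145782470703, 146.18240356445312), 11.50330638885498) 430 0.0434051311681848
label [ 0.69893476 -0.26314545  0.10410283] [ 0.70174845 -0.22882833  0.15400229] -0.41015019900019456
scan ((424.2184143066406, -397.5777587890625), (56.83913040161133, 169.72567749023438), 45.26246643066406)
rest ((414.8394775390625, -395.01177978515625), (269.88079833984375, 249.39747619628906), 89.99543762207031)
```

```bash
cat >> h.py <<'E'
def go(x,y,z,yaw):
    s=observe(); R=Ro.from_euler('xyz',s['tcp_rot'],degrees=True).as_matrix(); y0=np.degrees(np.arctan2(R[1,0],R[0,0]))
    print('clock',round(float(s['clock']),2),'pos',s['position'].round(4),'yaw',round(y0,2),'| shift mm',np.round(R.T@(np.array([x,y,z])-s['position'])*1000,1),'spin',round(-(yaw-y0),2),'gap',round(float(s['finger_gap']),4),'F',s['ft_force'].round(1),'q',s['joint_pos'].round(0))
E
python3 -c "
from h import *
go(.6145,-.0545,.2,19)"
```

```text
clock 0.15 pos [ 0.1662 -0.6279  0.238 ] yaw 14.83 | shift mm [ 580.1 -439.5   38.6] spin -4.17 gap 0.0882 F [-0.   0.5 -0.2] q [71. 31. -0. 88.  0. 61. -4.]
```

Emit:
send_rows(
  plan=[
    {"xyz": [39, -29, 0], "spin": -1},
    {"xyz": [77, -58, 0], "spin": -2},
    {"xyz": [116, -88, 0], "spin": -3},
    {"xyz": [155, -117, 0], "spin": -4},
    {"xyz": [193, -146, 0], "spin": -4},
  ],
  hand=60,
)

```text
clock: 0.65
position: [0.3165, -0.436, 0.2386]
tcp_rot: [-180.0, -0.0, 18.9]
ft_force: [1.6, 0.0, 0.2]
finger_gap: 0.0603
```

```bash
python3 -c "
from h import *
go(.6145,-.0545,.2,19)"
```

```text
clock 0.65 pos [ 0.3165 -0.436   0.2386] yaw 18.86 | shift mm [ 405.4 -264.6   38.7] spin -0.14 gap 0.0603 F [1.6 0.  0.2] q [ 54.  20.  -5. 105.   2.  55. -24.]
```

Emit:
send_rows(
  plan=[
    {"xyz": [41, -26, 0], "spin": 0},
    {"xyz": [82, -53, 0], "spin": 0},
    {"xyz": [122, -80, 0], "spin": 0},
    {"xyz": [163, -106, 0], "spin": 0},
    {"xyz": [203, -132, 10], "spin": 0},
  ],
)

```text
clock: 1.15
position: [0.4668, -0.246, 0.2297]
tcp_rot: [179.9, -0.1, 18.8]
ft_force: [-0.0, -0.2, -1.1]
finger_gap: 0.0601
```

Emit:
send_rows(
  plan=[
    {"xyz": [41, -26, 0], "spin": 0},
    {"xyz": [82, -53, 0], "spin": 0},
    {"xyz": [122, -80, 0], "spin": 0},
    {"xyz": [163, -106, 10], "spin": 0},
    {"xyz": [200, -130, 28], "spin": 0},
  ],
)

```text
clock: 1.65
position: [0.6145, -0.0576, 0.2014]
tcp_rot: [180.0, -0.2, 18.9]
ft_force: [0.4, -0.6, -0.0]
finger_gap: 0.0601
```

```bash
python3 -c "
from h import *
im=snap('wrist','w1')
go(.6145,-.0545,.2,19)
print(proj(im,[.6145,-.0545,.096]))"
```

```text
clock 1.7 pos [ 0.6159 -0.0488  0.1976] yaw 19.34 | shift mm [-3.2  4.9 -2.4] spin 0.34 gap 0.0601 F [ 1.5  5.5 -1.8] q [ 11.  31. -15.  95.   9.  55. -77.]
[317.07199774 230.28958602]
```

View pics/w1.png

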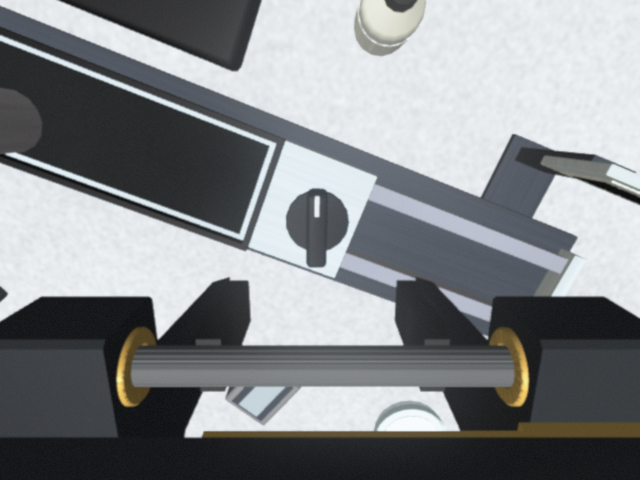

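The wrist view shows the bar upright from (316,190) to (317,266), already parallel to tool x, and the tray is empty. I'll locate the bar's centre.

```bash
python3 -c "
from h import *
im=snap('wrist','w2')
g=im['color']
cv2.imwrite('pics/w2c.png',cv2.resize(g[170:290,240:400,::-1],None,fx=5,fy=5))
P=cloud(im)
print(rect(im,(.6145,-.0545),.04,.088,.1,P))
print(rect(im,(.6145,-.0545),.04,.056,.066,P))
go(.6145,-.0545,.2,19)
"
```

```text
(array([613.1, -54.6]), array([52.3, 14. ]), 17.8, 1527, 96.2)
(array([613.9, -54. ]), array([45. , 47.3]), 23.3, 499, 65.6)
clock 1.75 pos [ 0.6136 -0.0517  0.1982] yaw 19.36 | shift mm [-0.1  2.9 -1.9] spin 0.36 gap 0.0599 F [-0.5  0.3 -0.7] q [ 11.  31. -14.  95.   9.  56. -77.]
```

View pics/w2c.png

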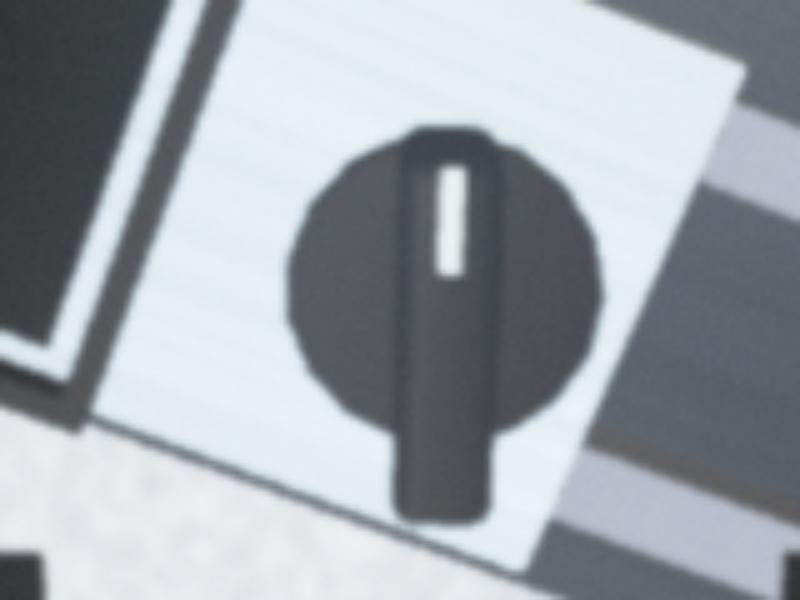

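Emit:
send_rows(
  plan=[
    {"xyz": [0, 2, 25], "spin": 1},
    {"xyz": [0, 2, 50], "spin": 1},
    {"xyz": [0, 2, 75], "spin": 1},
    {"xyz": [0, 2, 90], "spin": 1},
    {"xyz": [0, 2, 100], "spin": 1},
  ],
)

```text
clock: 2.25
position: [0.6123, -0.0622, 0.0995]
tcp_rot: [-180.0, 0.1, 17.8]
ft_force: [0.0, 0.7, -0.3]
finger_gap: 0.0602
```

```bash
python3 -c "
from h import *
go(.6133,-.0544,.07,18)"
```

```text
clock 2.25 pos [ 0.6123 -0.0622  0.0995] yaw 17.8 | shift mm [ 3.4 -7.1 29.5] spin -0.2 gap 0.0602 F [ 0.   0.7 -0.3] q [ 11.  38. -12.  98.  11.  45. -79.]
```

Emit:
send_rows(
  plan=[
    {"xyz": [3, -7, 0], "spin": 0},
    {"xyz": [3, -7, 8], "spin": 0},
    {"xyz": [3, -7, 17], "spin": 0},
    {"xyz": [3, -7, 25], "spin": 0},
    {"xyz": [3, -7, 29], "spin": 0},
  ],
)

```text
clock: 2.75
position: [0.6133, -0.0542, 0.0708]
tcp_rot: [-180.0, 0.1, 17.8]
ft_force: [0.1, -0.6, 0.0]
finger_gap: 0.0601
```

Emit:
send_rows(
  plan=[
    {"xyz": [0, 0, 0], "spin": 0},
    {"xyz": [0, 0, 0], "spin": 0},
    {"xyz": [0, 0, 0], "spin": 0},
    {"xyz": [0, 0, 0], "spin": 0},
    {"xyz": [0, 0, 0], "spin": 0},
  ],
  hand=5,
  squeeze=35,
)

```text
clock: 3.25
position: [0.6139, -0.0541, 0.0719]
tcp_rot: [180.0, -0.0, 17.8]
ft_force: [0.2, -0.0, 1.5]
finger_gap: 0.0222
```

```bash
python3 -c "
from h import *
go(.6133,-.0544,.07,18)"
```

```text
clock 3.25 pos [ 0.6139 -0.0541  0.0719] yaw 17.83 | shift mm [-0.7  0.1  1.9] spin -0.17 gap 0.0222 F [ 0.2 -0.   1.5] q [  9.  40. -12.  99.  12.  42. -81.]
```

Still closing; one more wait, then turn counter-clockwise (negative spin).

Emit:
send_rows(
  plan=[
    {"xyz": [0, 0, 0], "spin": 0},
    {"xyz": [0, 0, 0], "spin": 0},
    {"xyz": [0, 0, 0], "spin": 0},
    {"xyz": [0, 0, 0], "spin": -2},
    {"xyz": [0, 0, 0], "spin": -5},
  ],
)

```text
clock: 3.75
position: [0.6138, -0.054, 0.0719]
tcp_rot: [180.0, 0.0, 23.0]
ft_force: [-1.1, 1.0, 2.0]
finger_gap: 0.0135
```

Emit:
send_rows(
  plan=[
    {"xyz": [0, 0, 0], "spin": -7},
    {"xyz": [0, 0, 0], "spin": -14},
    {"xyz": [0, 0, 0], "spin": -21},
    {"xyz": [0, 0, 0], "spin": -28},
    {"xyz": [0, 0, 0], "spin": -35},
  ],
)

```text
clock: 4.25
position: [0.6138, -0.054, 0.0718]
tcp_rot: [-180.0, -0.0, 58.2]
ft_force: [-0.9, 1.4, 1.2]
finger_gap: 0.0135
```

```bash
python3 -c "
from h import *
print(observe()['torque']);go(.6133,-.0544,.07,86)"
```

```text
[ 0.09984198  0.16687675 -0.11334172]
clock 4.25 pos [ 0.6138 -0.054   0.0718] yaw 58.19 | shift mm [-0.6 -0.2  1.8] spin -27.81 gap 0.0135 F [-0.9  1.4  1.2] q [ 16.  42. -22.  98.  21.  44. -47.]
```

Emit:
send_rows(
  plan=[
    {"xyz": [0, 0, 0], "spin": -7},
    {"xyz": [0, 0, 0], "spin": -14},
    {"xyz": [0, 0, 0], "spin": -21},
    {"xyz": [0, 0, 0], "spin": -27},
    {"xyz": [0, 0, 0], "spin": -28},
  ],
)

```text
clock: 4.75
position: [0.6138, -0.0541, 0.0718]
tcp_rot: [180.0, -0.0, 86.0]
ft_force: [-1.2, 1.3, 3.3]
finger_gap: 0.0139
```

```bash
python3 -c "
from h import *
print(observe()['torque']);go(.6133,-.0544,.07,86)
for f in ('w2','scene0'):
  P=cloud(load(f)).reshape(-1,3)
  for z0,z1,y0,y1,tag in((.047,.056,-.02,.1,'lip'),(.025,.032,-.28,-.11,'rail'),(.036,.046,-.09,-.01,'plate')):
    Q=P[(P[:,2]>z0)&(P[:,2]<z1)&(P[:,1]>y0)&(P[:,1]<y1)&(P[:,0]>.54)&(P[:,0]<.69)]
    for nm in('lo','hi'):
      e=[];yy=[]
      for y in np.arange(y0,y1,.005):
        q=Q[(Q[:,1]>=y)&(Q[:,1]<y+.005)]
        if len(q)>5: e.append(np.percentile(q[:,0],2 if nm=='lo' else 98));yy.append(y+.0025)
      if len(e)>4:
        e=np.array(e);yy=np.array(yy);p=np.polyfit(yy,e,1)
        for _ in range(3):
          k=abs(e-np.polyval(p,yy))<.0025
          if k.sum()>3:p=np.polyfit(yy[k],e[k],1)
        print(f,tag,nm,np.degrees(np.arctan(p[0])).round(2),np.polyval(p,-.054).round(4),k.sum(),len(k))
"
```

```text
[ 0.00527669  0.15804415 -0.07188179]
clock 4.75 pos [ 0.6138 -0.0541  0.0718] yaw 85.96 | shift mm [-0.4 -0.5  1.8] spin -0.04 gap 0.0139 F [-1.2  1.3  3.3] q [ 21.  43. -29.  98.  27.  46. -24.]
w2 lip lo 2.05 0.5669 22 23
w2 lip hi 2.49 0.6597 23 23
w2 rail lo -14.37 0.5642 3 34
w2 rail hi 2.28 0.6518 32 34
w2 plate lo 3.01 0.5687 15 16
w2 plate hi 1.56 0.6583 16 16
scene0 lip lo 2.8 0.5668 22 23
scene0 lip hi 1.97 0.661 22 23
scene0 rail lo 2.26 0.5757 30 34
scene0 rail hi 2.15 0.6518 32 34
scene0 plate lo 2.57 0.5706 8 16
scene0 plate hi 2.06 0.6589 16 16
```

Emit:
send_rows(
  plan=[
    {"xyz": [-10, 0.3, 0], "spin": 0},
    {"xyz": [-30, 0.9, 0], "spin": 0},
    {"xyz": [-55, 1.6, 0], "spin": 0},
    {"xyz": [-80, 2.4, 0], "spin": 0},
    {"xyz": [-105, 3.1, 0], "spin": 0},
  ],
)

```text
clock: 5.25
position: [0.6096, -0.1598, 0.0719]
tcp_rot: [179.9, -0.0, 85.8]
ft_force: [2.9, 2.5, -0.1]
finger_gap: 0.0135
```

```bash
python3 -c "
from h import *
go(.605,-.2739,.0718,86)"
```

```text
clock 5.25 pos [ 0.6096 -0.1598  0.0719] yaw 85.76 | shift mm [-114.2    3.8    0. ] spin -0.24 gap 0.0135 F [ 2.9  2.5 -0.1] q [ 30.  44. -28.  96.  27.  47. -14.]
```

Emit:
send_rows(
  plan=[
    {"xyz": [-25, 0.8, 0], "spin": 0},
    {"xyz": [-50, 1.6, 0], "spin": 0},
    {"xyz": [-75, 2.5, 0], "spin": 0},
    {"xyz": [-98, 3.2, 0], "spin": 0},
    {"xyz": [-115, 3.8, 0], "spin": 0},
  ],
)

```text
clock: 5.75
position: [0.6058, -0.251, 0.0707]
tcp_rot: [-179.7, -1.7, 86.4]
ft_force: [-4.5, 53.8, 5.2]
finger_gap: 0.0137
```

Emit:
send_rows(
  plan=[
    {"xyz": [0, 0, 0], "spin": 0},
    {"xyz": [0, 0, 0], "spin": 0},
    {"xyz": [0, 0, 0], "spin": 0},
    {"xyz": [0, 0, 0], "spin": 0},
    {"xyz": [0, 0, 0], "spin": 0},
  ],
)

```text
clock: 6.25
position: [0.6057, -0.2528, 0.0706]
tcp_rot: [-179.7, -1.4, 86.5]
ft_force: [-3.2, 40.5, 4.7]
finger_gap: 0.0138
```

```bash
python3 -c "
from h import *
go(.605,-.2739,.0718,86)"
```

```text
clock 6.25 pos [ 0.6057 -0.2528  0.0706] yaw 86.46 | shift mm [-21.1   0.6  -1.8] spin 0.46 gap 0.0138 F [-3.2 40.5  4.7] q [ 39.  47. -29.  91.  26.  50.  -3.]
```

It has stopped short with about 40 N on the wrist. I'll ease off the force and look.

Emit:
send_rows(
  plan=[
    {"xyz": [8, 0, 0], "spin": 0},
    {"xyz": [15, 0, 0], "spin": 0},
    {"xyz": [18, 0, 0], "spin": 0},
    {"xyz": [18, 0, 0], "spin": 0},
    {"xyz": [18, 0, 0], "spin": 0},
  ],
)

```text
clock: 6.75
position: [0.6056, -0.252, 0.0708]
tcp_rot: [-179.9, -0.3, 85.9]
ft_force: [-0.6, 9.2, -0.7]
finger_gap: 0.0139
```

```bash
python3 -c "
from h import *
go(.605,-.2739,.0718,86)
im=snap('scene','s1')
cv2.imwrite('pics/s1c.png',cv2.resize(im['color'][190:370,220:440,::-1],None,fx=3.5,fy=3.3))
im=snap('side','sd1')
cv2.imwrite('pics/sd1c.png',cv2.resize(im['color'][160:340,220:440,::-1],None,fx=3.5,fy=3.3))
"
```

```text
clock 6.75 pos [ 0.6056 -0.252   0.0708] yaw 85.89 | shift mm [-21.8   1.   -1.1] spin -0.11 gap 0.0139 F [-0.6  9.2 -0.7] q [ 38.  46. -28.  91.  27.  49.  -5.]
```

View pics/s1c.png

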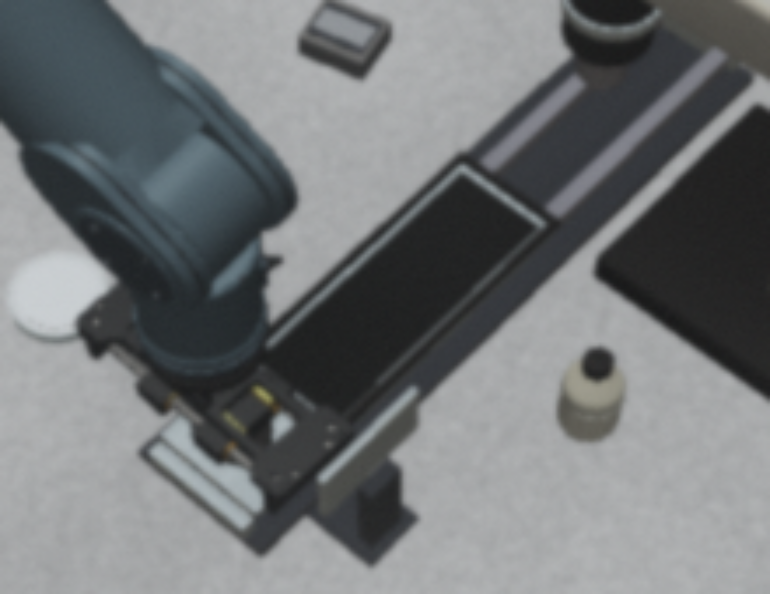

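View pics/sd1c.png

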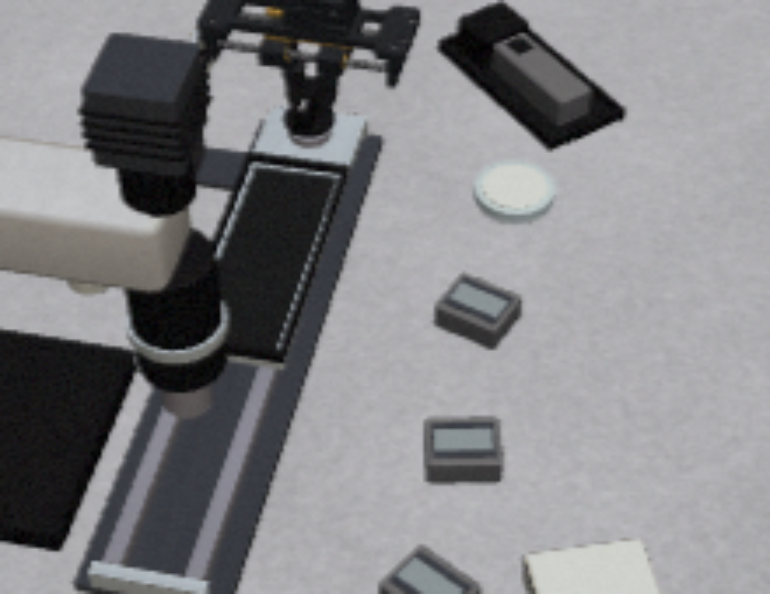

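```bash
python3 -c "
from h import *
# station coords: rotate by +2.3 about (.6135,-.054)
a=np.radians(-2.3);X=np.array([np.cos(a),np.sin(a)]);Y=np.array([-np.sin(a),np.cos(a)]);o=np.array([.6135,-.054])
for f in('scene0','side0','s1','sd1'):
  P=cloud(load(f)).reshape(-1,3);d=P[:,:2]-o;sx=d@X;sy=d@Y;z=P[:,2]
  def rng(n,z0,z1,x0,x1,y0,y1):
    m=(z>z0)&(z<z1)&(sx>x0)&(sx<x1)&(sy>y0)&(sy<y1)
    if m.sum()>5: print(f,n,'x',np.percentile(sx[m],[1,99]).round(4),'y',np.percentile(sy[m],[1,99]).round(4),m.sum())
  rng('lip',.0475,.056,-.05,.05,-.32,.32)
  rng('plate',.038,.047,-.04,.04,-.32,-.0)
  rng('end-',.024,.034,-.04,.04,-.34,-.15)
  rng('end+',.024,.037,-.04,.04,.2,.34)
  rng('base',.024,.034,.08,.16,.05,.4)
  rng('objective',.1,.14,-.03,.03,.1,.4)
  rng('tube',.16,.25,-.045,.045,.1,.4)
  rng('label',.105,.16,.06,.12,-.3,-.05)
"
```

```text
scene0 lip x [-0.0476  0.0479] y [-0.0218  0.2846] 489
scene0 plate x [-0.0389  0.0396] y [-0.2272 -0.0012] 287
scene0 end- x [-0.0383  0.0398] y [-0.2315 -0.151 ] 404
scene0 end+ x [-0.0276  0.0393] y [0.207  0.3213] 75
scene0 base x [0.0819 0.159 ] y [0.1001 0.2947] 1748
scene0 objective x [-0.0149  0.0192] y [0.1791 0.202 ] 90
scene0 tube x [-0.0293  0.0354] y [0.1634 0.2063] 551
scene0 label x [0.0938 0.1017] y [-0.205  -0.1157] 341
side0 lip x [-0.0471  0.0478] y [-0.0015  0.2876] 487
side0 plate x [-0.0393  0.039 ] y [-0.2236 -0.0006] 87
side0 end- x [-0.0387  0.0397] y [-0.2346 -0.1514] 185
side0 end+ x [-0.0388  0.0386] y [0.2825 0.3332] 312
side0 base x [0.0808 0.1591] y [0.1045 0.3004] 1505
side0 objective x [-0.0184  0.0156] y [0.1982 0.221 ] 104
side0 tube x [-0.0345  0.0304] y [0.1909 0.2365] 640
side0 label x [0.093  0.1013] y [-0.2063 -0.1701] 40
s1 lip x [-0.0473  0.0478] y [-0.2061  0.1006] 507
s1 plate x [-0.0389  0.0387] y [-0.222  -0.0014] 1539
s1 end- x [-0.0397  0.0398] y [-0.2319 -0.2162] 110
s1 end+ x [-0.0365  0.0394] y [0.2012 0.3201] 264
s1 base x [0.0819 0.159 ] y [0.1004 0.2941] 1735
s1 objective x [-0.0148  0.0192] y [0.1783 0.2025] 88
s1 tube x [-0.0276  0.0348] y [0.164  0.2068] 554
s1 label x [0.0795 0.1015] y [-0.2357 -0.1156] 370
sd1 lip x [-0.0468  0.0482] y [-0.1841  0.1032] 395
sd1 plate x [-0.0385  0.0393] y [-0.2122 -0.0018] 927
sd1 end+ x [-0.0389  0.0393] y [0.2009 0.3325] 576
sd1 base x [0.0808 0.1593] y [0.1048 0.3002] 1485
sd1 objective x [-0.0184  0.0164] y [0.1981 0.2213] 103
sd1 tube x [-0.0352  0.031 ] y [0.1914 0.2362] 640
sd1 label x [0.0603 0.1002] y [-0.2234 -0.1624] 66
```

The carriage is at its outer stop (about 0.22). It started about 35 mm out, and the jaws slid about 13 mm along the bar at the stop. Releasing.

Emit:
send_rows(
  plan=[
    {"xyz": [0, 0, 0], "spin": 0},
    {"xyz": [0, 0, 0], "spin": 0},
    {"xyz": [0, 0, 0], "spin": 0},
    {"xyz": [0, 0, 0], "spin": 0},
    {"xyz": [0, 0, 0], "spin": 0},
  ],
  hand=50,
)

```text
clock: 7.35
position: [0.6059, -0.2566, 0.0718]
tcp_rot: [180.0, 0.0, 85.8]
ft_force: [-0.7, 0.4, -0.5]
finger_gap: 0.0495
```

Emit:
send_rows(
  plan=[
    {"xyz": [0, 0, -15], "spin": 0},
    {"xyz": [0, 0, -40], "spin": 0},
    {"xyz": [0, 0, -75], "spin": 0},
    {"xyz": [0, 0, -110], "spin": 0},
    {"xyz": [0, 0, -130], "spin": 0},
  ],
)

```text
clock: 7.85
position: [0.6074, -0.2562, 0.2062]
tcp_rot: [179.7, 0.1, 85.8]
ft_force: [-0.5, 0.9, 0.7]
finger_gap: 0.0501
```

```bash
python3 -c "
from h import *
go(.4257,-.0605,.2,158)"
```

```text
clock 7.85 pos [ 0.6074 -0.2562  0.2062] yaw 85.83 | shift mm [ 182.  -195.5    5.1] spin -72.17 gap 0.0501 F [-0.5  0.9  0.7] q [ 40.  37. -32.  87.  22.  62.  -1.]
```

Emit:
send_rows(
  plan=[
    {"xyz": [25, -27, 0], "spin": -8},
    {"xyz": [50, -54, 0], "spin": -16},
    {"xyz": [75, -80, 0], "spin": -24},
    {"xyz": [100, -107, 0], "spin": -32},
    {"xyz": [125, -134, 0], "spin": -40},
  ],
  hand=80,
)

```text
clock: 8.35
position: [0.4806, -0.1207, 0.2028]
tcp_rot: [180.0, 0.1, 126.2]
ft_force: [0.3, 0.4, 0.5]
finger_gap: 0.0799
```

```bash
python3 -c "
from h import *
go(.4257,-.0605,.2,158)"
```

```text
clock 8.35 pos [ 0.4806 -0.1207  0.2028] yaw 126.16 | shift mm [81.  -8.8  2.6] spin -31.84 gap 0.0799 F [0.3 0.4 0.5] q [ 46.  25. -47. 111.  23.  53.  24.]
```

Emit:
send_rows(
  plan=[
    {"xyz": [25, -3, 0], "spin": -7},
    {"xyz": [50, -6, 0], "spin": -14},
    {"xyz": [70, -8, 0], "spin": -21},
    {"xyz": [81, -9, 0], "spin": -28},
    {"xyz": [81, -9, 0], "spin": -32},
  ],
)

```text
clock: 8.85
position: [0.4259, -0.0603, 0.2026]
tcp_rot: [-179.9, 0.1, 158.2]
ft_force: [-0.6, -0.5, -0.0]
finger_gap: 0.08
```

```bash
python3 -c "
from h import *
im=snap('wrist','w3')
P=cloud(im)
print(rect(im,(.4257,-.0605),.055,.022,.034,P))
go(.4257,-.0605,.2,158)"
```

```text
(array([424.6, -61.4]), array([50.1, 60. ]), 68.2, 4052, 29.1)
clock 8.9 pos [ 0.4265 -0.061   0.2026] yaw 158.27 | shift mm [0.9 0.1 2.6] spin 0.27 gap 0.0801 F [ 0.1 -1.4 -0.1] q [ 51.  22. -58. 119.  24.  51.  48.]
```

View pics/w3.png

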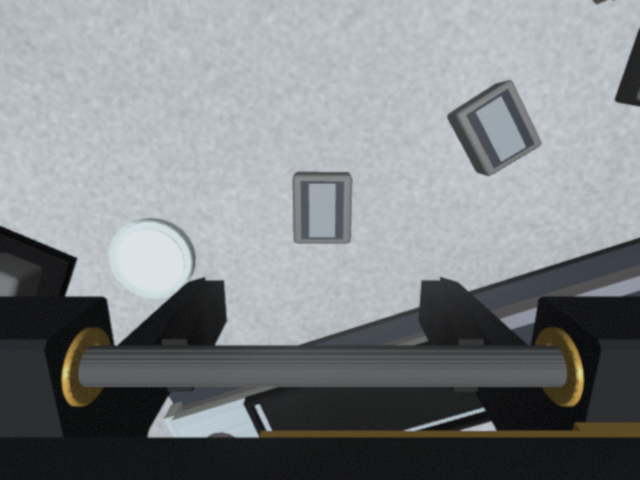

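c1 sits square between the jaws at (322,208), glass up. Descending.

Emit:
send_rows(
  plan=[
    {"xyz": [1, -1, 45], "spin": 0},
    {"xyz": [1, -1, 90], "spin": 0},
    {"xyz": [1, -1, 130], "spin": 0},
    {"xyz": [1, -1, 160], "spin": 0},
    {"xyz": [1, -1, 178], "spin": 0},
  ],
)

```text
clock: 9.4
position: [0.425, -0.062, 0.0222]
tcp_rot: [-179.9, -0.1, 157.7]
ft_force: [0.2, -0.5, 0.0]
finger_gap: 0.0803
```

```bash
python3 -c "
from h import *
go(.4246,-.0614,.008,158)"
```

```text
clock 9.4 pos [ 0.425  -0.062   0.0222] yaw 157.74 | shift mm [ 0.6  0.4 14.2] spin -0.26 gap 0.0803 F [ 0.2 -0.5  0. ] q [ 33.  39. -38. 125.  48.  31.  26.]
```

Emit:
send_rows(
  plan=[
    {"xyz": [0, 0, 8], "spin": 0},
    {"xyz": [0, 0, 14], "spin": 0},
    {"xyz": [0, 0, 14], "spin": 0},
    {"xyz": [0, 0, 14], "spin": 0},
    {"xyz": [0, 0, 14], "spin": 0},
  ],
)

```text
clock: 9.9
position: [0.426, -0.062, 0.0105]
tcp_rot: [180.0, 0.1, 157.8]
ft_force: [-0.6, 0.5, -0.1]
finger_gap: 0.08
```

Emit:
send_rows(
  plan=[
    {"xyz": [0, 0, 0], "spin": 0},
    {"xyz": [0, 0, 0], "spin": 0},
    {"xyz": [0, 0, 0], "spin": 0},
    {"xyz": [0, 0, 0], "spin": 0},
    {"xyz": [0, 0, 0], "spin": 0},
  ],
  hand=40,
  squeeze=30,
)

```text
clock: 10.4
position: [0.4255, -0.0617, 0.0098]
tcp_rot: [180.0, 0.0, 157.8]
ft_force: [0.3, 0.4, 2.1]
finger_gap: 0.0499
```

Emit:
send_rows(
  plan=[
    {"xyz": [0, 0, 0], "spin": 0},
    {"xyz": [0, 0, 0], "spin": 0},
    {"xyz": [0, 0, -5], "spin": 0},
    {"xyz": [0, 0, -20], "spin": 0},
    {"xyz": [0, 0, -40], "spin": 0},
  ],
)

```text
clock: 10.9
position: [0.4244, -0.0616, 0.0498]
tcp_rot: [-180.0, -0.1, 157.9]
ft_force: [0.8, 0.5, -1.7]
finger_gap: 0.0497
```

```bash
python3 -c "
from h import *
go(.6127-.0031,-.0737-.078,.12,177.7)"
```

```text
clock 10.9 pos [ 0.4244 -0.0616  0.0498] yaw 157.85 | shift mm [-205.3  -13.6  -70.7] spin -19.85 gap 0.0497 F [ 0.8  0.5 -1.7] q [ 36.  36. -41. 125.  44.  34.  30.]
```

Emit:
send_rows(
  plan=[
    {"xyz": [-5, 0, -35], "spin": -4},
    {"xyz": [-35, -2, -65], "spin": -8},
    {"xyz": [-75, -5, -80], "spin": -12},
    {"xyz": [-120, -8, -80], "spin": -16},
    {"xyz": [-165, -11, -80], "spin": -20},
  ],
)

```text
clock: 11.4
position: [0.5752, -0.1357, 0.1305]
tcp_rot: [-180.0, 0.0, 178.0]
ft_force: [0.9, 0.4, -0.8]
finger_gap: 0.0495
```

```bash
python3 -c "
from h import *
go(.6096,-.1516,.11,177.7)"
```

```text
clock 11.4 pos [ 0.5752 -0.1357  0.1305] yaw 177.96 | shift mm [-35.  -14.6  20.5] spin 0.26 gap 0.0495 F [ 0.9  0.4 -0.8] q [ 44.  43. -50. 100.  39.  56.  66.]
```

Emit:
send_rows(
  plan=[
    {"xyz": [-18, -8, 0], "spin": 0},
    {"xyz": [-35, -15, 5], "spin": 0},
    {"xyz": [-35, -15, 20], "spin": 0},
    {"xyz": [-35, -15, 38], "spin": 0},
    {"xyz": [-35, -15, 55], "spin": 0},
  ],
)

```text
clock: 11.9
position: [0.6065, -0.1499, 0.0726]
tcp_rot: [180.0, -0.1, 177.9]
ft_force: [0.4, 0.8, -1.4]
finger_gap: 0.0497
```

```bash
python3 -c "
from h import *
go(.6096,-.1516,.0525,177.7)
im=snap('wrist','w4')"
```

```text
clock 11.9 pos [ 0.6065 -0.1499  0.0726] yaw 177.89 | shift mm [-3.2 -1.6 20.1] spin 0.19 gap 0.0497 F [ 0.4  0.8 -1.4] q [ 41.  50. -47.  96.  43.  54.  66.]
```

View pics/w4.png

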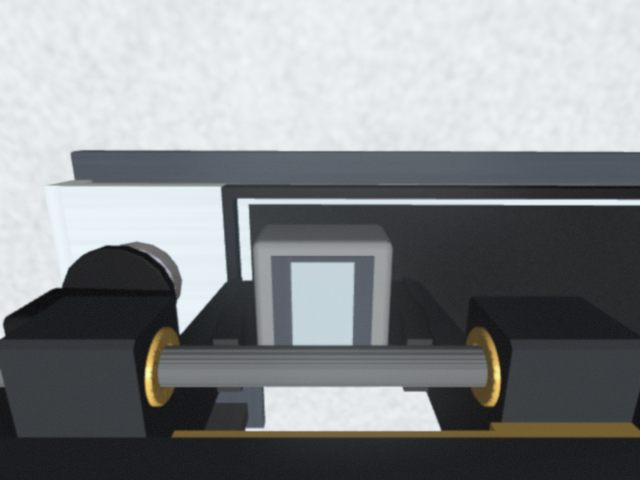

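Emit:
send_rows(
  plan=[
    {"xyz": [-3, 6, 0], "spin": 0},
    {"xyz": [-3, 6, 8], "spin": 0},
    {"xyz": [-3, 6, 14], "spin": 0},
    {"xyz": [-3, 6, 18], "spin": 0},
    {"xyz": [-3, 6, 20], "spin": 0},
  ],
)

```text
clock: 12.45
position: [0.6115, -0.1448, 0.0543]
tcp_rot: [-180.0, -0.0, 177.8]
ft_force: [0.8, 0.1, -1.9]
finger_gap: 0.0497
```

```bash
python3 -c "
from h import *
go(.6099,-.1436,.0520,177.7)"
```

```text
clock 12.45 pos [ 0.6115 -0.1448  0.0543] yaw 177.82 | shift mm [1.7 1.2 2.3] spin 0.12 gap 0.0497 F [ 0.8  0.1 -1.9] q [ 40.  51. -46.  96.  44.  53.  64.]
```

Lower 2 mm more, then release by a small opening.

Emit:
send_rows(
  plan=[
    {"xyz": [1, 0, 2], "spin": 0},
    {"xyz": [1, 0, 2], "spin": 0},
    {"xyz": [1, 0, 2], "spin": 0},
    {"xyz": [1, 0, 2], "spin": 0},
    {"xyz": [1, 0, 2], "spin": 0},
  ],
)

```text
clock: 12.95
position: [0.6108, -0.1447, 0.0529]
tcp_rot: [-180.0, 0.0, 177.8]
ft_force: [-0.2, 0.1, -1.9]
finger_gap: 0.0497
```

Emit:
send_rows(
  plan=[
    {"xyz": [0, 0, 0], "spin": 0},
    {"xyz": [0, 0, 0], "spin": 0},
    {"xyz": [0, 0, 0], "spin": 0},
    {"xyz": [0, 0, -10], "spin": 0},
    {"xyz": [0, 0, -40], "spin": 0},
  ],
  hand=58,
)

```text
clock: 13.45
position: [0.6088, -0.1445, 0.0913]
tcp_rot: [180.0, -0.3, 177.8]
ft_force: [0.7, -0.3, -0.4]
finger_gap: 0.0582
```

Emit:
send_rows(
  plan=[
    {"xyz": [0, 0, -40], "spin": 0},
    {"xyz": [0, 0, -80], "spin": 0},
    {"xyz": [0, 0, -100], "spin": 0},
    {"xyz": [10, 10, -110], "spin": 0},
    {"xyz": [40, 40, -110], "spin": 0},
  ],
  hand=80,
)

```text
clock: 13.95
position: [0.5735, -0.1047, 0.2039]
tcp_rot: [-180.0, 0.2, 177.5]
ft_force: [0.5, 1.6, -0.3]
finger_gap: 0.0803
```

```bash
python3 -c "
from h import *
im=snap('wrist','w5');P=cloud(im);print(rect(im,(.61,-.143),.045,.064,.08,P))
im=snap('side','sd2');P=cloud(im)
print(rect(im,(.4175,.096),.055,.022,.034,P),rect(im,(.422,.238),.055,.022,.034,P))
go(.4172,.096,.2,190)"
```

```text
(array([ 608.7, -145.3]), array([50.2, 59.2]), 87.7, 4672, 71.1)
(array([416.5,  97.6]), array([60.4, 53.3]), 8.7, 316, 29.4) (array([422.2, 238.9]), array([52.4, 60.9]), 59.4, 406, 29.7)
clock 14.05 pos [ 0.5679 -0.0977  0.2025] yaw 178.23 | shift mm [156.6 188.9   3.3] spin -11.77 gap 0.08 F [0.5 0.1 0.2] q [ 44.  37. -55.  99.  34.  62.  66.]
```

View pics/w5.png

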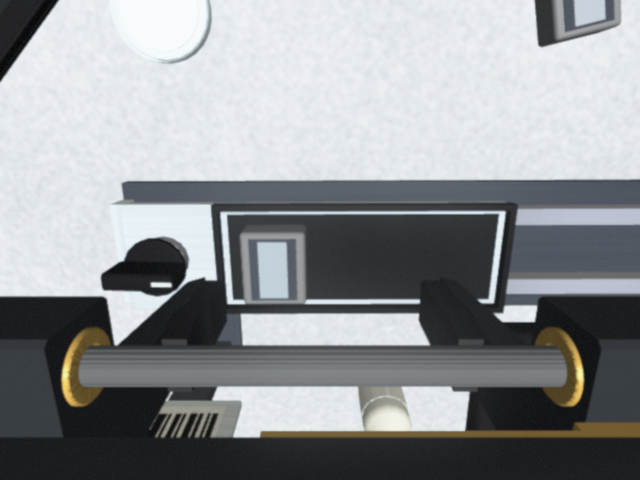

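Emit:
send_rows(
  plan=[
    {"xyz": [25, 32, 0], "spin": -3},
    {"xyz": [55, 66, 0], "spin": -6},
    {"xyz": [85, 102, 0], "spin": -9},
    {"xyz": [115, 138, 0], "spin": -11},
    {"xyz": [140, 170, 0], "spin": -11},
  ],
)

```text
clock: 14.55
position: [0.4358, 0.0735, 0.2021]
tcp_rot: [-180.0, -0.1, -171.0]
ft_force: [0.3, 0.2, 0.1]
finger_gap: 0.0801
```

```bash
python3 -c "
from h import *
go(.4172,.096,.2,189.5)"
```

```text
clock 14.55 pos [0.4358 0.0735 0.2021] yaw -171.04 | shift mm [14.9 25.2  2.1] spin -360.54 gap 0.0801 F [0.3 0.2 0.1] q [ 37.  27. -64. 118.  30.  54.  56.]
```

Emit:
send_rows(
  plan=[
    {"xyz": [5, 9, 0], "spin": 0},
    {"xyz": [10, 18, 0], "spin": 0},
    {"xyz": [15, 25, 0], "spin": 0},
    {"xyz": [15, 25, 15], "spin": 0},
    {"xyz": [15, 25, 30], "spin": 0},
  ],
)

```text
clock: 15.05
position: [0.4207, 0.0938, 0.1723]
tcp_rot: [-180.0, 0.0, -171.3]
ft_force: [-0.2, 0.2, -1.3]
finger_gap: 0.0796
```

```bash
python3 -c "
from h import *
im=snap('wrist','w6');P=cloud(im);print(rect(im,(.4172,.096),.055,.022,.034,P))
go(.4172,.096,.03,-170.5)"
```

```text
(array([416.1,  95.6]), array([60.1, 50.1]), 11.1, 4866, 29.1)
clock 15.1 pos [0.4193 0.0932 0.1703] yaw -171.29 | shift mm [  1.3   3.1 140.3] spin -0.79 gap 0.0799 F [-0.9 -1.5 -0.8] q [ 32.  28. -62. 121.  33.  50.  50.]
```

Emit:
send_rows(
  plan=[
    {"xyz": [3, 3, 40], "spin": -2},
    {"xyz": [3.5, 3, 80], "spin": -2.4},
    {"xyz": [3.5, 3, 115], "spin": -2.4},
    {"xyz": [3.5, 3, 135], "spin": -2.4},
    {"xyz": [3.5, 3, 145], "spin": -2.4},
  ],
)

```text
clock: 15.6
position: [0.4156, 0.0962, 0.0261]
tcp_rot: [-180.0, -0.2, -168.8]
ft_force: [0.3, 0.5, -0.2]
finger_gap: 0.0802
```

```bash
python3 -c "
from h import *
go(.4161,.0956,.0095,-168.9)"
```

```text
clock 15.6 pos [0.4156 0.0962 0.0261] yaw -168.84 | shift mm [-0.4 -0.6 16.6] spin 0.06 gap 0.0802 F [ 0.3  0.5 -0.2] q [ 18.  41. -45. 125.  54.  36.  34.]
```

Emit:
send_rows(
  plan=[
    {"xyz": [0, 0, 8], "spin": 0},
    {"xyz": [0, 0, 16.5], "spin": 0},
    {"xyz": [0, 0, 16.5], "spin": 0},
    {"xyz": [0, 0, 16.5], "spin": 0},
    {"xyz": [0, 0, 16.5], "spin": 0},
  ],
)

```text
clock: 16.1
position: [0.4167, 0.0969, 0.0118]
tcp_rot: [-180.0, 0.1, -168.8]
ft_force: [-0.4, 0.1, -0.8]
finger_gap: 0.0798
```

Emit:
send_rows(
  plan=[
    {"xyz": [0, 0, 0], "spin": 0},
    {"xyz": [0, 0, 0], "spin": 0},
    {"xyz": [0, 0, 0], "spin": 0},
    {"xyz": [0, 0, 0], "spin": 0},
    {"xyz": [0, 0, 0], "spin": 0},
  ],
  hand=40,
)

```text
clock: 16.6
position: [0.4162, 0.0968, 0.0113]
tcp_rot: [-180.0, 0.0, -168.8]
ft_force: [0.3, -0.1, 1.6]
finger_gap: 0.0495
```

Emit:
send_rows(
  plan=[
    {"xyz": [0, 0, 0], "spin": 0},
    {"xyz": [0, 0, 0], "spin": 0},
    {"xyz": [0, 0, -5], "spin": 0},
    {"xyz": [0, 0, -20], "spin": 0},
    {"xyz": [0, 0, -40], "spin": 0},
  ],
)

```text
clock: 17.1
position: [0.4153, 0.0968, 0.0513]
tcp_rot: [180.0, -0.1, -168.7]
ft_force: [0.4, -0.6, -1.0]
finger_gap: 0.0497
```

```bash
python3 -c "
from h import *
go(.6127,-.0727,.13,177.7)"
```

```text
clock 17.1 pos [0.4153 0.0968 0.0513] yaw -168.74 | shift mm [-160.3 -204.8  -79.1] spin -346.44 gap 0.0497 F [ 0.4 -0.6 -1. ] q [ 20.  39. -48. 125.  50.  38.  37.]
```

Emit:
send_rows(
  plan=[
    {"xyz": [-5, -5, -35], "spin": 3},
    {"xyz": [-30, -35, -60], "spin": 6},
    {"xyz": [-58, -74, -80], "spin": 9},
    {"xyz": [-88, -112, -80], "spin": 12},
    {"xyz": [-118, -150, -80], "spin": 13.6},
  ],
)

```text
clock: 17.6
position: [0.5625, -0.0292, 0.1323]
tcp_rot: [-180.0, 0.1, 177.5]
ft_force: [1.1, 0.5, -1.4]
finger_gap: 0.05
```

```bash
python3 -c "
from h import *
go(.6127,-.0727,.13,177.7)"
```

```text
clock 17.6 pos [ 0.5625 -0.0292  0.1323] yaw 177.5 | shift mm [-52.  -41.3   2.3] spin -0.2 gap 0.05 F [ 1.1  0.5 -1.4] q [ 34.  40. -50. 104.  38.  54.  55.]
```

Emit:
send_rows(
  plan=[
    {"xyz": [-26, -21, 0], "spin": 0},
    {"xyz": [-52, -41, 0], "spin": 0},
    {"xyz": [-52, -41, 20], "spin": 0},
    {"xyz": [-52, -41, 40], "spin": 0},
    {"xyz": [-52, -41, 60], "spin": 0},
  ],
)

```text
clock: 18.1
position: [0.6103, -0.0697, 0.0696]
tcp_rot: [180.0, -0.1, 177.7]
ft_force: [-1.2, 0.0, -1.8]
finger_gap: 0.0494
```

```bash
python3 -c "
from h import *
go(.6127,-.0727,.054,177.7)
im=snap('wrist','w7')"
```

```text
clock 18.1 pos [ 0.6103 -0.0697  0.0696] yaw 177.69 | shift mm [-2.5 -2.9 15.6] spin -0.01 gap 0.0494 F [-1.2  0.  -1.8] q [ 33.  49. -45.  98.  43.  52.  58.]
```

View pics/w7.png

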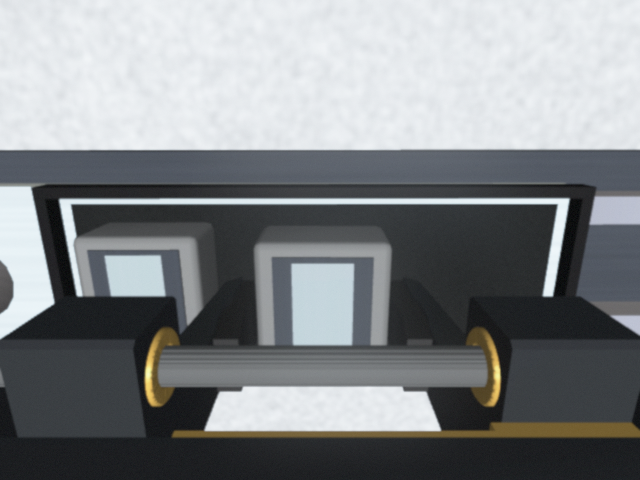

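Emit:
send_rows(
  plan=[
    {"xyz": [-1, 0, 6], "spin": 0},
    {"xyz": [-1, 0, 11], "spin": 0},
    {"xyz": [-1, 0, 14], "spin": 0},
    {"xyz": [-1, 0, 16], "spin": 0},
    {"xyz": [-1, 0, 16], "spin": 0},
  ],
)

```text
clock: 18.65
position: [0.6125, -0.0705, 0.0554]
tcp_rot: [-180.0, 0.0, 177.6]
ft_force: [-0.9, -0.2, -2.1]
finger_gap: 0.0501
```

```bash
python3 -c "
from h import *
go(.6127,-.0727,.0535,177.7)"
```

```text
clock 18.65 pos [ 0.6125 -0.0705  0.0554] yaw 177.63 | shift mm [-0.3 -2.2  1.9] spin -0.07 gap 0.0501 F [-0.9 -0.2 -2.1] q [ 33.  50. -45.  98.  44.  51.  57.]
```

Emit:
send_rows(
  plan=[
    {"xyz": [0, -1, 2], "spin": 0},
    {"xyz": [0, -1, 2], "spin": 0},
    {"xyz": [0, -1, 2], "spin": 0},
    {"xyz": [0, -1, 2], "spin": 0},
    {"xyz": [0, -1, 2], "spin": 0},
  ],
)

```text
clock: 19.15
position: [0.6125, -0.0716, 0.0534]
tcp_rot: [-180.0, 0.0, 177.6]
ft_force: [-0.6, 0.1, -0.8]
finger_gap: 0.0497
```

Emit:
send_rows(
  plan=[
    {"xyz": [0, 0, 0], "spin": 0},
    {"xyz": [0, 0, 0], "spin": 0},
    {"xyz": [0, 0, 0], "spin": 0},
    {"xyz": [0, 0, -10], "spin": 0},
    {"xyz": [0, 0, -40], "spin": 0},
  ],
  hand=56,
)

```text
clock: 19.65
position: [0.6105, -0.0716, 0.0919]
tcp_rot: [180.0, -0.3, 177.6]
ft_force: [0.9, -0.2, 0.3]
finger_gap: 0.0558
```

Emit:
send_rows(
  plan=[
    {"xyz": [0, 0, -40], "spin": 0},
    {"xyz": [0, 0, -80], "spin": 0},
    {"xyz": [10, 5, -100], "spin": 0},
    {"xyz": [45, 15, -105], "spin": 0},
    {"xyz": [90, 30, -105], "spin": 0},
  ],
  hand=80,
)

```text
clock: 20.15
position: [0.5246, -0.0375, 0.2]
tcp_rot: [180.0, 0.2, 177.5]
ft_force: [-0.2, 0.8, 0.2]
finger_gap: 0.0799
```

```bash
python3 -c "
from h import *
im=snap('wrist','w8');P=cloud(im);print(rect(im,(.61,-.145),.034,.064,.08,P),rect(im,(.61,-.072),.034,.064,.08,P))
im=snap('side','sd3');P=cloud(im)
print(rect(im,(.422,.238),.055,.022,.034,P))
go(.4222,.2375,.18,148.5)"
```

```text
(array([ 599.1, -139.4]), array([60.8, 16.4]), 47.1, 140, 69.7) (array([603.3, -71.9]), array([50. , 43.7]), 87.3, 3062, 71.1)
(array([422.6, 239. ]), array([50.5, 61.2]), 58.0, 409, 29.5)
clock 20.25 pos [ 0.517  -0.0353  0.1978] yaw 177.97 | shift mm [104.3 269.3  17.7] spin 29.47 gap 0.0801 F [ 0.7 -0.1  0.2] q [ 41.  32. -56. 108.  31.  58.  60.]
```

View pics/w8.png

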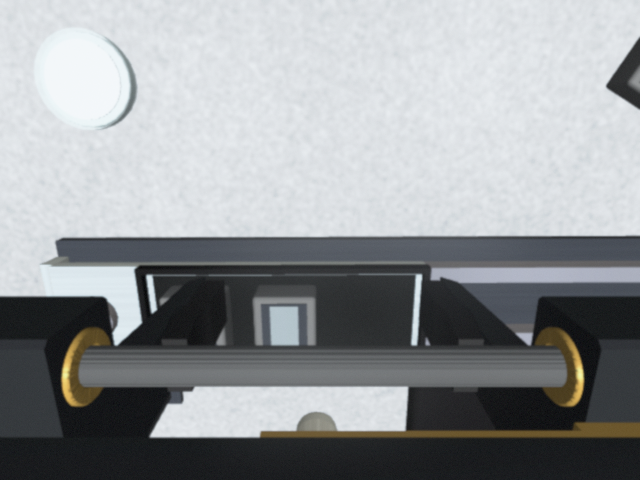

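c2 is in the tray (pixel 285,320) beside c1. On to c3, pulling back in x first to stay clear of the microscope.

Emit:
send_rows(
  plan=[
    {"xyz": [35, 10, 0], "spin": 6},
    {"xyz": [65, 45, 0], "spin": 12},
    {"xyz": [85, 88, 0], "spin": 18},
    {"xyz": [95, 135, 0], "spin": 24},
    {"xyz": [100, 180, 0], "spin": 29},
  ],
)

```text
clock: 20.75
position: [0.4305, 0.1477, 0.199]
tcp_rot: [-180.0, 0.1, 148.4]
ft_force: [1.2, 0.8, -0.1]
finger_gap: 0.0802
```

```bash
python3 -c "
from h import *
go(.4224,.2375,.18,148.2)"
```

```text
clock 20.75 pos [0.4305 0.1477 0.199 ] yaw 148.4 | shift mm [54.  72.2 18.9] spin 0.2 gap 0.0802 F [ 1.2  0.8 -0.1] q [ 20.  24. -54. 116.  24.  52.  11.]
```

Emit:
send_rows(
  plan=[
    {"xyz": [18, 24, 0], "spin": 0},
    {"xyz": [36, 48, 5], "spin": 0},
    {"xyz": [53, 71, 10], "spin": 0},
    {"xyz": [54, 72, 15], "spin": 0},
    {"xyz": [54, 72, 18], "spin": 0},
  ],
)

```text
clock: 21.25
position: [0.4224, 0.2363, 0.1802]
tcp_rot: [-180.0, 0.0, 148.7]
ft_force: [0.4, -0.2, 1.2]
finger_gap: 0.08
```

```bash
python3 -c "
from h import *
im=snap('wrist','w9');P=cloud(im);print(rect(im,(.4224,.2375),.055,.022,.034,P))
go(.4224,.2375,.01,148.2)"
```

```text
(array([421.2, 237.5]), array([50.1, 59.7]), 59.1, 4600, 29.2)
clock 21.3 pos [0.4225 0.235  0.1797] yaw 148.64 | shift mm [  1.4   2.3 169.7] spin 0.44 gap 0.0802 F [-1.   0.3  0.1] q [  7.  28. -51. 114.  28.  52.  -1.]
```

View pics/w9.png

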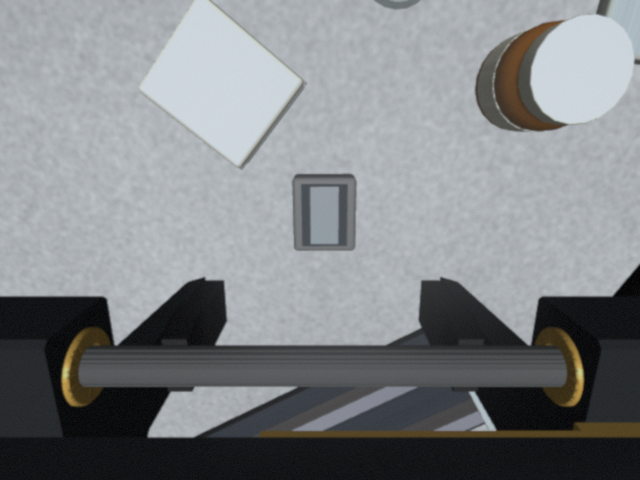

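c3 is at (324,212), square to the jaws, with the slide box and jar clear.

Emit:
send_rows(
  plan=[
    {"xyz": [2, 2, 40], "spin": -0.4},
    {"xyz": [2, 2, 85], "spin": -0.4},
    {"xyz": [2, 2, 120], "spin": -0.4},
    {"xyz": [2, 2, 140], "spin": -0.4},
    {"xyz": [2, 2, 153], "spin": -0.4},
  ],
  hand=72,
)

```text
clock: 21.8
position: [0.4218, 0.2366, 0.0258]
tcp_rot: [-179.9, -0.0, 148.9]
ft_force: [0.1, -0.6, -0.3]
finger_gap: 0.072
```

```bash
python3 -c "
from h import *
go(.4212,.2375,.01,149.1)"
```

```text
clock 21.8 pos [0.4218 0.2366 0.0258] yaw 148.92 | shift mm [ 1.   0.5 15.8] spin -0.18 gap 0.072 F [ 0.1 -0.6 -0.3] q [ -4.  42. -38. 118.  45.  36. -15.]
```

Emit:
send_rows(
  plan=[
    {"xyz": [0.5, 0.5, 8], "spin": 0},
    {"xyz": [0.5, 0.5, 15.5], "spin": 0},
    {"xyz": [0.5, 0.5, 15.5], "spin": 0},
    {"xyz": [0.5, 0.5, 15.5], "spin": 0},
    {"xyz": [0.5, 0.5, 15.5], "spin": 0},
  ],
)

```text
clock: 22.3
position: [0.4222, 0.2395, 0.0124]
tcp_rot: [179.9, 0.0, 149.0]
ft_force: [-0.1, 0.9, 0.8]
finger_gap: 0.072
```

Emit:
send_rows(
  plan=[
    {"xyz": [0, 0, 0], "spin": 0},
    {"xyz": [0, 0, 0], "spin": 0},
    {"xyz": [0, 0, 0], "spin": 0},
    {"xyz": [0, 0, 0], "spin": 0},
    {"xyz": [0, 0, 0], "spin": 0},
  ],
  hand=40,
)

```text
clock: 22.8
position: [0.4218, 0.2392, 0.0118]
tcp_rot: [-180.0, 0.0, 149.0]
ft_force: [-0.7, -1.2, 3.8]
finger_gap: 0.0499
```

Emit:
send_rows(
  plan=[
    {"xyz": [0, 0, 0], "spin": 0},
    {"xyz": [0, 0, 0], "spin": 0},
    {"xyz": [0, 0, -5], "spin": 0},
    {"xyz": [0, 0, -20], "spin": 0},
    {"xyz": [0, 0, -40], "spin": 0},
  ],
)

```text
clock: 23.3
position: [0.4211, 0.2391, 0.0523]
tcp_rot: [-179.9, -0.1, 149.1]
ft_force: [-0.3, 1.0, -0.6]
finger_gap: 0.0498
```

```bash
python3 -c "
from h import *
go(.5,-.0017,.13,177.7)"
```

```text
clock 23.3 pos [0.4211 0.2391 0.0523] yaw 149.06 | shift mm [-191.4 -166.   -77.7] spin -28.64 gap 0.0498 F [-0.3  1.  -0.6] q [ -3.  40. -41. 117.  42.  39. -12.]
```

Emit:
send_rows(
  plan=[
    {"xyz": [-5, -5, -35], "spin": -5},
    {"xyz": [-30, -35, -65], "spin": -10},
    {"xyz": [-62, -65, -80], "spin": -15},
    {"xyz": [-97, -95, -80], "spin": -21},
    {"xyz": [-133, -125, -80], "spin": -28.5},
  ],
)

```text
clock: 23.8
position: [0.4721, 0.062, 0.1334]
tcp_rot: [-180.0, 0.1, 177.8]
ft_force: [1.4, 0.5, -1.1]
finger_gap: 0.0498
```

```bash
python3 -c "
from h import *
go(.6157,-.0013,.13,177.7)"
```

```text
clock 23.8 pos [0.4721 0.062  0.1334] yaw 177.84 | shift mm [-145.9  -57.8    3.7] spin 0.14 gap 0.0498 F [ 1.4  0.5 -1.1] q [ 30.  34. -55. 116.  38.  49.  41.]
```

Emit:
send_rows(
  plan=[
    {"xyz": [-10, -25, 0], "spin": 0},
    {"xyz": [-35, -48, 0], "spin": 0},
    {"xyz": [-72, -58, 0], "spin": 0},
    {"xyz": [-110, -58, 0], "spin": 0},
    {"xyz": [-143, -58, 5], "spin": 0},
  ],
)

```text
clock: 24.3
position: [0.6138, -0.0015, 0.1282]
tcp_rot: [180.0, 0.1, 177.4]
ft_force: [0.6, 0.0, -0.8]
finger_gap: 0.0499
```

Emit:
send_rows(
  plan=[
    {"xyz": [0, 0, 0], "spin": 0},
    {"xyz": [0, 0, 15], "spin": 0},
    {"xyz": [0, 0, 30], "spin": 0},
    {"xyz": [0, 0, 43], "spin": 0},
    {"xyz": [0, 0, 53], "spin": 0},
  ],
)

```text
clock: 24.8
position: [0.6103, -0.0006, 0.072]
tcp_rot: [-180.0, -0.1, 177.6]
ft_force: [-0.2, 0.8, -1.1]
finger_gap: 0.0495
```

```bash
python3 -c "
from h import *
go(.6157,-.0006,.0537,177.7)
im=snap('wrist','w10')"
```

```text
clock 24.8 pos [ 6.103e-01 -6.000e-04  7.200e-02] yaw 177.57 | shift mm [-5.4  0.3 18.3] spin -0.13 gap 0.0495 F [-0.2  0.8 -1.1] q [ 28.  49. -47.  98.  44.  53.  50.]
```

View pics/w10.png

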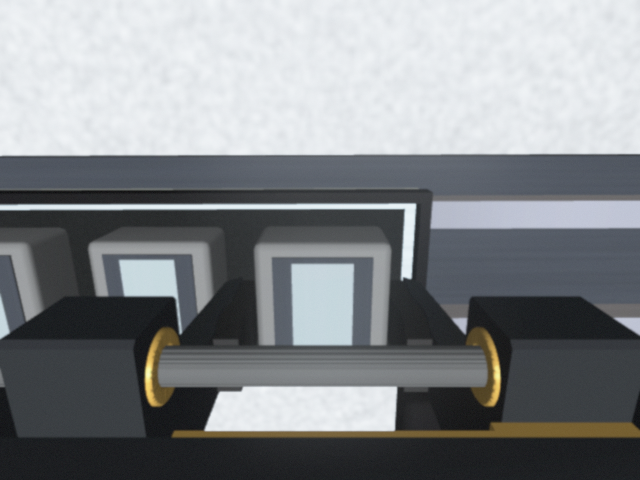

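Emit:
send_rows(
  plan=[
    {"xyz": [-3, 0, 6], "spin": 0},
    {"xyz": [-3, 0, 11], "spin": 0},
    {"xyz": [-3, 0, 15], "spin": 0},
    {"xyz": [-3, 0, 17], "spin": 0},
    {"xyz": [-3, 0, 17], "spin": 0},
  ],
)

```text
clock: 25.35
position: [0.6147, -0.0006, 0.0566]
tcp_rot: [-180.0, -0.0, 177.5]
ft_force: [-0.6, -0.3, -1.0]
finger_gap: 0.0497
```

```bash
python3 -c "
from h import *
go(.6157,-.0006,.0537,177.7)"
```

```text
clock 25.35 pos [ 6.147e-01 -6.000e-04  5.660e-02] yaw 177.53 | shift mm [-1.  -0.   2.9] spin -0.17 gap 0.0497 F [-0.6 -0.3 -1. ] q [ 27.  50. -46.  98.  45.  52.  50.]
```

Emit:
send_rows(
  plan=[
    {"xyz": [0, 0, 2], "spin": 0},
    {"xyz": [0, 0, 2.5], "spin": 0},
    {"xyz": [0, 0, 2.5], "spin": 0},
    {"xyz": [0, 0, 2.5], "spin": 0},
    {"xyz": [0, 0, 2.5], "spin": 0},
  ],
)

```text
clock: 25.85
position: [0.6149, -0.0006, 0.0543]
tcp_rot: [180.0, 0.0, 177.5]
ft_force: [-0.6, -0.1, -1.0]
finger_gap: 0.0494
```

Emit:
send_rows(
  plan=[
    {"xyz": [0, 0, 0], "spin": 0},
    {"xyz": [0, 0, 0], "spin": 0},
    {"xyz": [0, 0, 0], "spin": 0},
    {"xyz": [0, 0, -10], "spin": 0},
    {"xyz": [0, 0, -40], "spin": 0},
  ],
  hand=56,
)

```text
clock: 26.35
position: [0.613, -0.0009, 0.0929]
tcp_rot: [-180.0, -0.3, 177.5]
ft_force: [-0.5, -0.3, 0.3]
finger_gap: 0.0563
```

Emit:
send_rows(
  plan=[
    {"xyz": [0, 0, -40], "spin": 0},
    {"xyz": [0, 0, -75], "spin": 0},
    {"xyz": [0, -5, -100], "spin": 0},
    {"xyz": [0, -35, -105], "spin": 0},
    {"xyz": [0, -70, -105], "spin": 0},
  ],
)

```text
clock: 26.85
position: [0.6127, -0.0693, 0.202]
tcp_rot: [180.0, 0.2, 177.7]
ft_force: [0.5, -0.1, -0.4]
finger_gap: 0.0563
```

```bash
python3 -c "
from h import *
im=snap('wrist','w11');P=cloud(im)
for y in(-.145,-.072,0): print(rect(im,(.612,y),.034,.064,.08,P))
im=snap('side','sd4');im=snap('scene','s4')
go(.606,-.239,.2,90)"
```

```text
(array([ 608.9, -145.1]), array([50.2, 59.6]), 87.8, 4991, 71.3)
(array([611.6, -72.2]), array([50.1, 59.3]), 87.4, 5060, 71.1)
(array([614.5,  -1.4]), array([50.2, 59.6]), 87.4, 5075, 71.1)
clock 27.0 pos [ 0.6118 -0.0738  0.1996] yaw 177.25 | shift mm [-2.200e+00 -1.653e+02 -1.000e-01] spin 87.25 gap 0.0557 F [-1.   1.2 -1.1] q [ 38.  41. -54.  93.  36.  65.  63.]
```

View pics/w11.png

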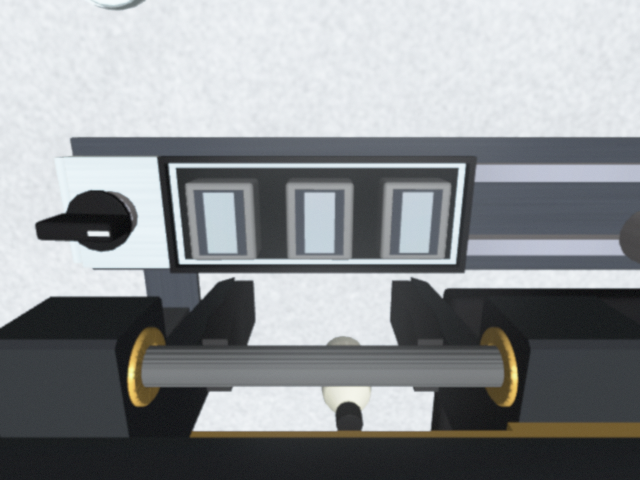

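View pics/s4.png

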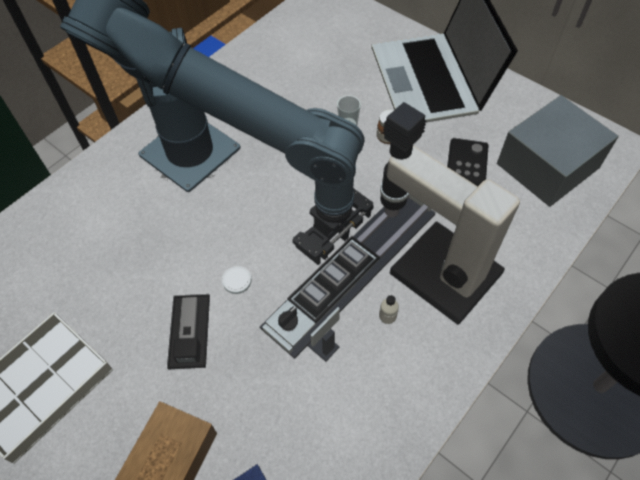

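View pics/sd4.png

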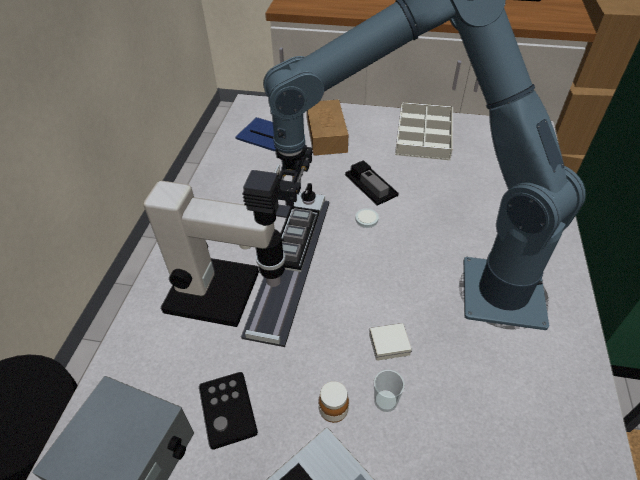

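All three carriers lie flat and glass up in the tray, and there's no fourth in view. I'll take the knob end-to-end this time, with the jaws along the rail, which keeps the gripper body clear of the label plate.

```bash
python3 -c "
from h import *
im=load('w11');P=cloud(im);print(rect(im,(.606,-.239),.045,.09,.1,P),rect(im,(.606,-.239),.045,.075,.1,P))
im=load('s4');print(rect(im,(.606,-.239),.04,.09,.105))
go(.606,-.239,.2,177)"
```

```text
(array([ 605.4, -238.7]), array([52.7, 14.6]), 85.6, 1639, 96.2) (array([ 605.4, -238.5]), array([53. , 14.6]), 85.6, 2199, 95.7)
(array([ 607.1, -239.7]), array([52.3, 16.2]), 85.6, 134, 95.6)
clock 27.0 pos [ 0.6118 -0.0738  0.1996] yaw 177.25 | shift mm [-2.200e+00 -1.653e+02 -1.000e-01] spin 0.25 gap 0.0557 F [-1.   1.2 -1.1] q [ 38.  41. -54.  93.  36.  65.  63.]
```

Emit:
send_rows(
  plan=[
    {"xyz": [-1, -35, 0], "spin": 0.5},
    {"xyz": [-1, -75, 0], "spin": 1},
    {"xyz": [-1, -115, 0], "spin": 1.6},
    {"xyz": [-1, -150, 0], "spin": 1.6},
    {"xyz": [-1, -165, 5], "spin": 1.6},
  ],
  hand=80,
)

```text
clock: 27.5
position: [0.6058, -0.2386, 0.1947]
tcp_rot: [-179.9, 0.1, 175.7]
ft_force: [1.0, 1.0, 0.3]
finger_gap: 0.0799
```

```bash
python3 -c "
from h import *
im=snap('wrist','w12');P=cloud(im);print(rect(im,(.606,-.239),.045,.09,.1,P))
go(.6057,-.2388,.073,175.6)"
```

```text
(array([ 605.8, -239.1]), array([52.1, 14.6]), 86.1, 1655, 96.1)
clock 27.55 pos [ 0.605  -0.2396  0.1931] yaw 175.66 | shift mm [ -0.8   1.  120.1] spin 0.06 gap 0.0803 F [-0.7 -2.  -0.8] q [ 50.  44. -52.  88.  37.  66.  77.]
```

Emit:
send_rows(
  plan=[
    {"xyz": [0, 0, 30], "spin": 0},
    {"xyz": [0, 0, 65], "spin": 0},
    {"xyz": [0, 0, 95], "spin": 0},
    {"xyz": [0, 0, 113], "spin": 0},
    {"xyz": [0, 0, 121], "spin": 0},
  ],
)

```text
clock: 28.05
position: [0.6052, -0.2329, 0.0717]
tcp_rot: [179.9, -0.1, 176.1]
ft_force: [1.2, -0.5, 0.7]
finger_gap: 0.08
```

Emit:
send_rows(
  plan=[
    {"xyz": [0, 0, 0], "spin": 0},
    {"xyz": [0, 0, 0], "spin": 0},
    {"xyz": [0, 0, 0], "spin": 0},
    {"xyz": [0, 0, 0], "spin": 0},
    {"xyz": [0, 0, 0], "spin": 0},
  ],
  hand=45,
  squeeze=45,
)

```text
clock: 28.55
position: [0.6066, -0.2361, 0.0746]
tcp_rot: [-179.9, 0.1, 175.9]
ft_force: [-0.2, -0.9, 5.9]
finger_gap: 0.0517
```

```bash
python3 -c "
from h import *
go(.6057+.22*.0401,-.2388+.2198,.073,175.6)"
```

```text
clock 28.55 pos [ 0.6066 -0.2361  0.0746] yaw 175.9 | shift mm [  7.6 217.1   1.3] spin 0.3 gap 0.0517 F [-0.2 -0.9  5.9] q [ 47.  52. -47.  92.  43.  56.  72.]
```

Emit:
send_rows(
  plan=[
    {"xyz": [0.3, 8, 0], "spin": 0},
    {"xyz": [0.9, 27, 0], "spin": 0},
    {"xyz": [1.9, 54, 0], "spin": 0},
    {"xyz": [2.8, 81, 0], "spin": 0},
    {"xyz": [3.8, 108, 0], "spin": 0},
  ],
)

```text
clock: 29.05
position: [0.6108, -0.1278, 0.0746]
tcp_rot: [-179.9, 0.2, 175.8]
ft_force: [2.6, -3.0, 5.2]
finger_gap: 0.0518
```

Emit:
send_rows(
  plan=[
    {"xyz": [0.9, 27, 0], "spin": 0},
    {"xyz": [1.9, 54, 0], "spin": 0},
    {"xyz": [2.6, 76, 0], "spin": 0},
    {"xyz": [3.1, 90, 0], "spin": 0},
    {"xyz": [3.4, 98, 0], "spin": 0},
  ],
)

```text
clock: 29.55
position: [0.6148, -0.0281, 0.0745]
tcp_rot: [180.0, 0.2, 176.0]
ft_force: [1.8, -1.8, 9.7]
finger_gap: 0.0511
```

```bash
python3 -c "
from h import *
go(.6149,-.019,.073,175.6)"
```

```text
clock 29.55 pos [ 0.6148 -0.0281  0.0745] yaw 175.99 | shift mm [0.5 9.  1.5] spin 0.39 gap 0.0511 F [ 1.8 -1.8  9.7] q [ 30.  49. -47.  98.  44.  53.  52.]
```

Emit:
send_rows(
  plan=[
    {"xyz": [0.1, 4, 0], "spin": 0},
    {"xyz": [0.3, 7, 0], "spin": 0},
    {"xyz": [0.4, 10, 0], "spin": 0},
    {"xyz": [0.5, 13, 0], "spin": 0},
    {"xyz": [0.5, 13, 0], "spin": 0},
  ],
)

```text
clock: 30.05
position: [0.6152, -0.0186, 0.0745]
tcp_rot: [-179.8, 0.2, 175.8]
ft_force: [1.5, -4.5, 10.0]
finger_gap: 0.0515
```

```bash
python3 -c "
from h import *
go(.6149,-.019,.073,175.6)"
```

```text
clock 30.05 pos [ 0.6152 -0.0186  0.0745] yaw 175.84 | shift mm [ 0.2 -0.4  1.5] spin 0.24 gap 0.0515 F [ 1.5 -4.5 10. ] q [ 29.  49. -47.  98.  44.  53.  50.]
```

Emit:
send_rows(
  plan=[
    {"xyz": [0, 3, 0], "spin": 0},
    {"xyz": [0, 5, 0], "spin": 0},
    {"xyz": [0, 5, 0], "spin": 0},
    {"xyz": [0, 5, 0], "spin": 0},
    {"xyz": [0, 5, 0], "spin": 0},
  ],
)

```text
clock: 30.55
position: [0.6152, -0.0183, 0.0745]
tcp_rot: [-179.5, 0.1, 175.6]
ft_force: [-0.8, -13.7, 14.8]
finger_gap: 0.0517
```

```bash
python3 -c "
from h import *
go(.6149,-.019,.073,175.6)
im=snap('side','sd5');im2=snap('scene','s5')
a=np.radians(-2.3);Y=np.array([-np.sin(a),np.cos(a)]);X=np.array([np.cos(a),np.sin(a)]);o=np.array([.6135,-.054])
for i in (im,im2):
  P=cloud(i).reshape(-1,3);d=P[:,:2]-o;sx=d@X;sy=d@Y;z=P[:,2]
  m=(z>.0475)&(z<.056)&(abs(sx)<.05)&(sy>.2)&(sy<.36);print('lip end',np.percentile(sy[m],[95,99]),m.sum())
cv2.imwrite('pics/sd5c.png',cv2.resize(im['color'][160:350,220:440,::-1],None,fx=3.5,fy=3.1))
"
```

```text
clock 30.55 pos [ 0.6152 -0.0183  0.0745] yaw 175.64 | shift mm [ 0.3 -0.7  1.5] spin 0.04 gap 0.0517 F [ -0.8 -13.7  14.8] q [ 29.  49. -47.  97.  44.  54.  50.]
lip end [0.32145818 0.32300378] 378
lip end [0.29211662 0.30013705] 122
```

View pics/sd5c.png

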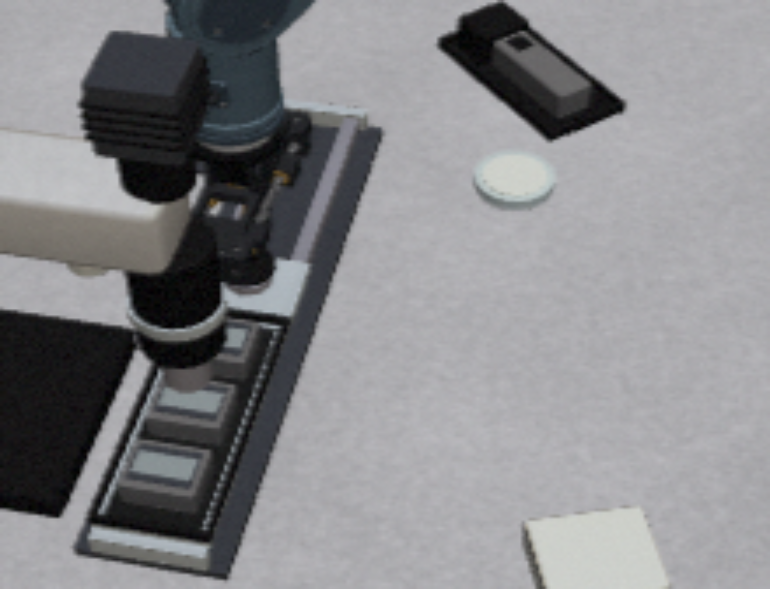

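The carriage is at its home stop: pushing is resisted, and the lip end agrees with tray centre = objective. Now turn the knob clockwise.

Emit:
send_rows(
  plan=[
    {"xyz": [0, -2, -1], "spin": 5},
    {"xyz": [0, -2, -1], "spin": 12},
    {"xyz": [0, -3, -1], "spin": 19},
    {"xyz": [0, -3, -1], "spin": 26},
    {"xyz": [0, -3, -1], "spin": 33},
  ],
  squeeze=55,
)

```text
clock: 31.15
position: [0.6151, -0.0185, 0.0746]
tcp_rot: [-179.9, 0.2, 142.5]
ft_force: [4.0, -6.3, 2.9]
finger_gap: 0.0514
```

```bash
python3 -c "
from h import *
print(observe()['torque'])
go(.6149,-.019,.073,103)"
```

```text
[-1.37359164 -0.94945469  0.12673776]
clock 31.15 pos [ 0.6151 -0.0185  0.0746] yaw 142.47 | shift mm [-0.1 -0.6  1.6] spin 39.47 gap 0.0514 F [ 4.  -6.3  2.9] q [ 25.  46. -40.  98.  38.  50.  21.]
```

Emit:
send_rows(
  plan=[
    {"xyz": [0, 0, 0], "spin": 7},
    {"xyz": [0, 0, 0], "spin": 15},
    {"xyz": [0, 0, 0], "spin": 23},
    {"xyz": [0, 0, 0], "spin": 31},
    {"xyz": [0, 0, 0], "spin": 37},
  ],
)

```text
clock: 31.65
position: [0.6151, -0.0185, 0.0746]
tcp_rot: [179.9, 0.3, 105.5]
ft_force: [4.6, -6.8, 2.0]
finger_gap: 0.0512
```

Emit:
send_rows(
  plan=[
    {"xyz": [0, 0, 0], "spin": 2},
    {"xyz": [0, 0, 0], "spin": 3},
    {"xyz": [0, 0, 0], "spin": 3},
    {"xyz": [0, 0, 0], "spin": 3},
    {"xyz": [0, 0, 0], "spin": 3},
  ],
)

```text
clock: 32.15
position: [0.6151, -0.0185, 0.0746]
tcp_rot: [179.9, 0.3, 102.8]
ft_force: [5.1, -6.9, 3.0]
finger_gap: 0.0511
```

```bash
python3 -c "
from h import *
print(observe()['torque'])
go(.6149,-.019,.073,103)"
```

```text
[-1.45994231 -0.83757658  0.12628082]
clock 32.15 pos [ 0.6151 -0.0185  0.0746] yaw 102.76 | shift mm [-0.5 -0.3  1.6] spin -0.24 gap 0.0511 F [ 5.1 -6.9  3. ] q [ 19.  43. -31.  98.  30.  47. -13.]
```

Emit:
send_rows(
  plan=[
    {"xyz": [0, 0, 0], "spin": 1},
    {"xyz": [0, 0, 0], "spin": 1},
    {"xyz": [0, 0, 0], "spin": 1},
    {"xyz": [0, 0, 0], "spin": 1},
    {"xyz": [0, 0, 0], "spin": 1},
  ],
  hand=80,
)

```text
clock: 32.65
position: [0.6134, -0.0141, 0.074]
tcp_rot: [-180.0, -0.0, 102.0]
ft_force: [-0.1, -0.1, 0.7]
finger_gap: 0.0797
```

Emit:
send_rows(
  plan=[
    {"xyz": [0, 0, 0], "spin": 0},
    {"xyz": [0, 0, -20], "spin": 0},
    {"xyz": [0, 0, -55], "spin": 0},
    {"xyz": [0, 0, -95], "spin": 0},
    {"xyz": [0, 0, -130], "spin": 0},
  ],
)

```text
clock: 33.15
position: [0.6137, -0.0142, 0.206]
tcp_rot: [180.0, -0.0, 102.0]
ft_force: [0.2, -1.5, -0.2]
finger_gap: 0.0796
```

```bash
python3 -c "
from h import *
im=snap('wrist','w13');P=cloud(im);print(rect(im,(.615,-.019),.045,.09,.1,P))
im=snap('scene','s6');P=cloud(im);print(rect(im,(.615,-.019),.045,.09,.1,P));
print(rect(im,(.424,-.4),.12,.03,.05,P))
im=snap('side','sd6');P=cloud(im);print(rect(im,(.615,-.019),.045,.09,.1,P));
go(.424,-.399,.2,134)"
```

```text
(array([614.6, -19.4]), array([51.9, 14.5]), 13.1, 1513, 96.2)
(array([614.7, -19.9]), array([50.8, 15.8]), 8.6, 109, 94.9)
(array([ 423.2, -398.4]), array([ 57.3, 163.7]), 42.6, 1185, 41.1)
(array([613.5, -17.2]), array([46.6, 18.8]), 15.0, 79, 95.5)
clock 33.3 pos [ 0.6152 -0.0141  0.2067] yaw 101.93 | shift mm [-337.  -266.6    5.8] spin -32.07 gap 0.0803 F [-0.3 -0.9 -1. ] q [ 23.  34. -36.  94.  23.  59.  -9.]
```

View pics/w13.png

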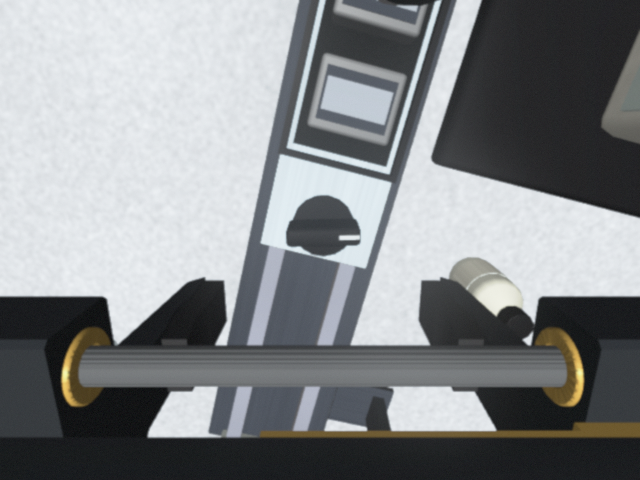

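The knob is tight (bar at 13.1°, about 1.30 rad) and the carriage is home. Next, the scanner.

Emit:
send_rows(
  plan=[
    {"xyz": [-39, -31, 0], "spin": -6},
    {"xyz": [-78, -62, 0], "spin": -12},
    {"xyz": [-117, -93, 0], "spin": -18},
    {"xyz": [-156, -123, 0], "spin": -24},
    {"xyz": [-195, -154, 0], "spin": -30},
  ],
  hand=75,
)

```text
clock: 33.8
position: [0.5014, -0.2384, 0.2029]
tcp_rot: [-180.0, -0.1, 132.2]
ft_force: [0.9, -0.3, -0.7]
finger_gap: 0.075
```

```bash
python3 -c "
from h import *
go(.4235,-.3985,.2,133)"
```

```text
clock 33.8 pos [ 0.5014 -0.2384  0.2029] yaw 132.2 | shift mm [ -66.3 -165.2    2.9] spin -0.8 gap 0.075 F [ 0.9 -0.3 -0.7] q [ 53.  30. -43. 103.  24.  57.  42.]
```

Emit:
send_rows(
  plan=[
    {"xyz": [-17, -41, 0], "spin": -1},
    {"xyz": [-34, -83, 0], "spin": -1},
    {"xyz": [-51, -124, 0], "spin": -1},
    {"xyz": [-64, -155, 0], "spin": -1},
    {"xyz": [-68, -165, 0], "spin": -1},
  ],
)

```text
clock: 34.3
position: [0.4225, -0.4017, 0.2024]
tcp_rot: [-179.9, -0.1, 132.6]
ft_force: [-0.4, -0.5, 0.4]
finger_gap: 0.0753
```

```bash
python3 -c "
from h import *
im=snap('wrist','w14');P=cloud(im);print(rect(im,(.4235,-.3985),.11,.03,.05,P))
print(rect(im,(.4235,-.3985),.11,.0395,.05,P),rect(im,(.4235,-.3985),.11,.03,.0385,P))
go(.4235,-.3985,.2,133)"
```

```text
(array([ 421.8, -398.4]), array([ 55.9, 158.9]), 43.0, 10433, 41.0)
(array([ 421.4, -399.5]), array([ 55.8, 158.1]), 43.8, 8888, 41.4) (array([ 405.8, -383.3]), array([ 55.5, 115.6]), 44.3, 694, 37.2)
clock 34.35 pos [ 0.4229 -0.4013  0.2026] yaw 132.61 | shift mm [1.7 2.3 2.6] spin -0.39 gap 0.0757 F [ 0.3 -0.9 -0.8] q [ 69.  33. -41.  99.  25.  58.  61.]
```

View pics/w14.png

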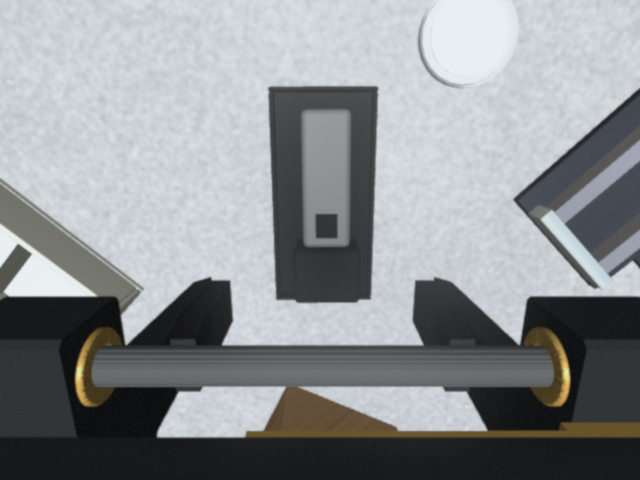

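```bash
python3 -c "
from h import *
im=load('w14')
g=[px(im,u,v,.013) for u,v in((269,88),(377,87),(371,299),(276,299))]
for p in g: print(p.round(4))
m=np.mean(g,0);print('rest c',m.round(4)); d=(g[3]+g[2]-g[0]-g[1])/2;print('len',np.linalg.norm(d),'ang',np.degrees(np.arctan2(d[1],d[0])))
h=[px(im,u,v,.046) for u,v in ((297,301),(359,301))]; b=[px(im,u,v,.040) for u,v in ((303,110),(350,110))]
hm=np.mean(h,0);bm=np.mean(b,0);d=hm-bm;print('scan',((hm+bm)/2).round(4),np.linalg.norm(d[:2]),np.degrees(np.arctan2(d[1],d[0])))
cv2.imwrite('pics/w14c.png',cv2.resize(im['color'][70:310,250:400,::-1],None,fx=2.5,fy=2.5))
"
```

```text
[ 0.3222 -0.3588  0.013 ]
[ 0.3866 -0.2987  0.013 ]
[ 0.5149 -0.4364  0.013 ]
[ 0.4487 -0.4972  0.013 ]
rest c [ 0.4181 -0.3977  0.013 ]
len 0.18787401242949223 ang -47.3020423241221
scan [ 0.4222 -0.3974  0.043 ] 0.15574860626829906 -46.85888916676918
```

View pics/w14c.png

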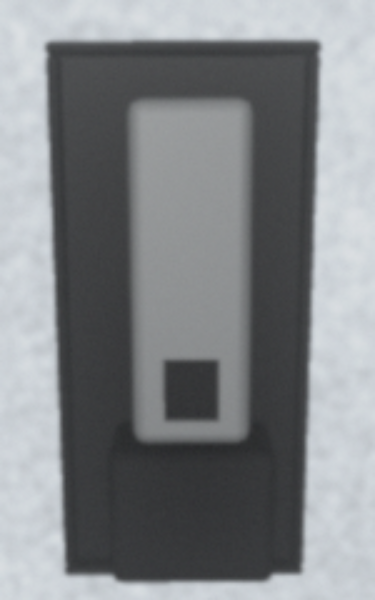

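Measured scanner centre is about (0.422, -0.398), yaw -47°, and the rest is at (0.418, -0.398). Descending to grip.

Emit:
send_rows(
  plan=[
    {"xyz": [3, 1, 40], "spin": -0.2},
    {"xyz": [3, 1, 85], "spin": -0.2},
    {"xyz": [3, 1, 125], "spin": -0.2},
    {"xyz": [3, 1, 155], "spin": -0.2},
    {"xyz": [3, 1, 168], "spin": -0.2},
  ],
  hand=62,
)

```text
clock: 34.85
position: [0.4241, -0.3914, 0.033]
tcp_rot: [180.0, -0.3, 133.3]
ft_force: [-1.5, 0.3, -0.4]
finger_gap: 0.062
```

```bash
python3 -c "
from h import *
go(.422,-.3985,.0175,133)"
```

```text
clock 34.85 pos [ 0.4241 -0.3914  0.033 ] yaw 133.3 | shift mm [-3.8 -6.4 15.5] spin 0.3 gap 0.062 F [-1.5  0.3 -0.4] q [ 62.  45. -33. 104.  36.  42.  53.]
```

Emit:
send_rows(
  plan=[
    {"xyz": [0, 0, 0], "spin": 0},
    {"xyz": [0, 0, 0], "spin": 0},
    {"xyz": [0, 0, 0], "spin": 0},
    {"xyz": [0, 0, 0], "spin": 0},
    {"xyz": [0, 0, 0], "spin": 0},
  ],
)

```text
clock: 35.35
position: [0.4251, -0.3956, 0.0372]
tcp_rot: [-180.0, 0.1, 133.1]
ft_force: [-0.2, 0.0, -0.6]
finger_gap: 0.062
```

```bash
python3 -c "
from h import *
go(.422,-.3985,.0175,133)"
```

```text
clock 35.35 pos [ 0.4251 -0.3956  0.0372] yaw 133.11 | shift mm [-0.  -4.3 19.7] spin 0.11 gap 0.062 F [-0.2  0.  -0.6] q [ 63.  45. -33. 104.  36.  42.  53.]
```

Emit:
send_rows(
  plan=[
    {"xyz": [0, -4, 0], "spin": 0},
    {"xyz": [0, -4, 8], "spin": 0},
    {"xyz": [0, -4, 15], "spin": 0},
    {"xyz": [0, -4, 19], "spin": 0},
    {"xyz": [0, -4, 19], "spin": 0},
  ],
)

```text
clock: 35.85
position: [0.4213, -0.3972, 0.0162]
tcp_rot: [-180.0, -0.1, 133.1]
ft_force: [-0.7, -0.1, 0.9]
finger_gap: 0.0618
```

Emit:
send_rows(
  plan=[
    {"xyz": [0, 0, 0], "spin": 0},
    {"xyz": [0, 0, 0], "spin": 0},
    {"xyz": [0, 0, 0], "spin": 0},
    {"xyz": [0, 0, 0], "spin": 0},
    {"xyz": [0, 0, 0], "spin": 0},
  ],
  hand=30,
  squeeze=40,
)

```text
clock: 36.35
position: [0.422, -0.3978, 0.0174]
tcp_rot: [180.0, 0.0, 133.1]
ft_force: [0.8, 0.1, -0.2]
finger_gap: 0.0397
```

```bash
python3 -c "
from h import *
go(.422,-.3985,.0175,133)"
```

```text
clock 36.35 pos [ 0.422  -0.3978  0.0174] yaw 133.13 | shift mm [-0.5 -0.5 -0.1] spin 0.13 gap 0.0397 F [ 0.8  0.1 -0.2] q [ 62.  47. -32. 104.  37.  40.  52.]
```

Emit:
send_rows(
  plan=[
    {"xyz": [0, 0, 0], "spin": 0},
    {"xyz": [0, 0, -8], "spin": 0},
    {"xyz": [0, 0, -25], "spin": 0},
    {"xyz": [0, 0, -50], "spin": 0},
    {"xyz": [0, 0, -75], "spin": 0},
  ],
)

```text
clock: 36.85
position: [0.4216, -0.3976, 0.0939]
tcp_rot: [-180.0, -0.0, 133.1]
ft_force: [0.8, -0.9, -2.0]
finger_gap: 0.04
```

```bash
python3 -c "
from h import *
go(.5,-.2117,.121,177.7)"
```

```text
clock 36.85 pos [ 0.4216 -0.3976  0.0939] yaw 133.14 | shift mm [ 82.  184.3 -27.1] spin -44.56 gap 0.04 F [ 0.8 -0.9 -2. ] q [ 65.  40. -37. 103.  32.  47.  56.]
```

Emit:
send_rows(
  plan=[
    {"xyz": [10, 22, -10], "spin": -5},
    {"xyz": [22, 50, -20], "spin": -11},
    {"xyz": [35, 78, -27], "spin": -17},
    {"xyz": [48, 108, -27], "spin": -23},
    {"xyz": [60, 135, -27], "spin": -28},
  ],
)

```text
clock: 37.35
position: [0.4799, -0.2605, 0.1208]
tcp_rot: [-180.0, 0.1, 161.4]
ft_force: [0.4, 0.4, -2.5]
finger_gap: 0.0397
```

```bash
python3 -c "
from h import *
go(.5406,-.2117,.121,177.7)"
```

```text
clock 37.35 pos [ 0.4799 -0.2605  0.1208] yaw 161.38 | shift mm [-42.   65.7  -0.2] spin -16.32 gap 0.0397 F [ 0.4  0.4 -2.5] q [ 57.  38. -45. 107.  35.  50.  66.]
```

Emit:
send_rows(
  plan=[
    {"xyz": [-8, 13, 0], "spin": -4},
    {"xyz": [-18, 30, 0], "spin": -9},
    {"xyz": [-28, 48, 0], "spin": -13},
    {"xyz": [-36, 60, 0], "spin": -16},
    {"xyz": [-40, 65, 0], "spin": -16.3},
  ],
)

```text
clock: 37.85
position: [0.5392, -0.212, 0.12]
tcp_rot: [180.0, 0.1, 177.6]
ft_force: [0.3, -0.6, -2.7]
finger_gap: 0.0397
```

```bash
python3 -c "
from h import *
im=snap('scene','s7');P=cloud(im)
cv2.imwrite('pics/s7c.png',cv2.resize(im['color'][210:390,200:420,::-1],None,fx=3.5,fy=3.3))
print(rect(im,(.59,-.214),.045,.13,.16,P))
Q=P[(P[...,0]>.53)&(P[...,0]<.66)&(abs(P[...,1]+.213)<.06)&(P[...,2]>.09)&(P[...,2]<.165)];print(np.percentile(Q,[1,50,99],axis=0).round(4),len(Q))
snap('wrist','w15')
go(.5406,-.2117,.121,177.7)"
```

```text
(array([ 584.1, -215. ]), array([56.9, 76.3]), 86.7, 710, 146.5)
[[ 0.5317 -0.2445  0.1127]
 [ 0.5899 -0.2168  0.1451]
 [ 0.6214 -0.1807  0.156 ]] 921
clock 37.95 pos [ 0.5386 -0.2128  0.1196] yaw 177.41 | shift mm [-1.9  1.2 -1.4] spin -0.29 gap 0.0398 F [-0.6  0.4 -2.3] q [ 51.  42. -48. 102.  38.  54.  74.]
```

View pics/s7c.png

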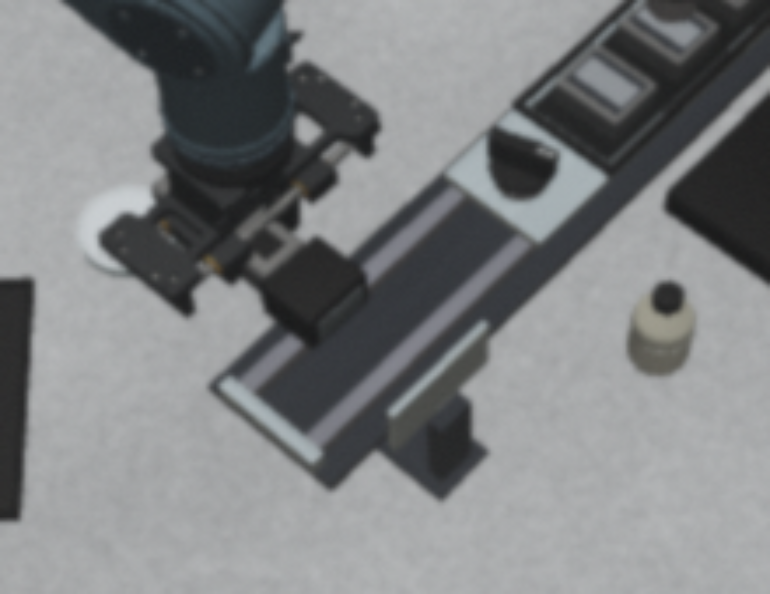

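View pics/w15.png

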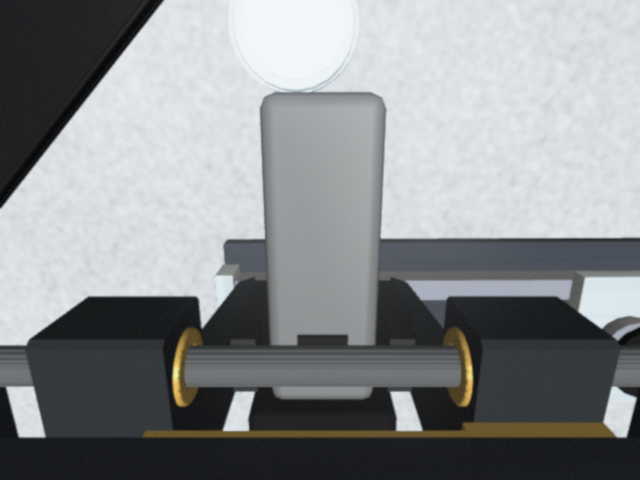

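The scanner is level and square to the label: head front at x = 0.621, label face at 0.70, lateral error about 0. Holding.

Emit:
send_rows(
  plan=[
    {"xyz": [-1, 0, -1], "spin": -0.2},
    {"xyz": [-1, 0, -1], "spin": -0.2},
    {"xyz": [-1, 0, -1], "spin": -0.2},
    {"xyz": [-1, 0, -1], "spin": -0.2},
    {"xyz": [-1, 0, -1], "spin": -0.2},
  ],
)

```text
clock: 38.45
position: [0.5389, -0.2134, 0.1202]
tcp_rot: [-180.0, -0.0, 177.6]
ft_force: [-0.7, 0.5, -1.5]
finger_gap: 0.0393
```

Emit:
send_rows(
  plan=[
    {"xyz": [0, 0, 0], "spin": 0},
    {"xyz": [0, 0, 0], "spin": 0},
    {"xyz": [0, 0, 0], "spin": 0},
    {"xyz": [0, 0, 0], "spin": 0},
    {"xyz": [0, 0, 0], "spin": 0},
  ],
)

```text
clock: 38.95
position: [0.5392, -0.2131, 0.1202]
tcp_rot: [180.0, -0.0, 177.6]
ft_force: [0.5, 0.5, -2.3]
finger_gap: 0.0396
```

Emit:
send_rows(
  plan=[
    {"xyz": [0, 0, 0], "spin": 0},
    {"xyz": [0, 0, 0], "spin": 0},
    {"xyz": [0, 0, 0], "spin": 0},
    {"xyz": [0, 0, 0], "spin": 0},
    {"xyz": [0, 0, 0], "spin": 0},
  ],
)

```text
clock: 39.45
position: [0.5391, -0.2132, 0.1202]
tcp_rot: [-180.0, -0.0, 177.6]
ft_force: [-0.5, 0.3, -2.2]
finger_gap: 0.0396
```

Emit:
send_rows(
  plan=[
    {"xyz": [0, 0, 0], "spin": 0},
    {"xyz": [0, 0, 0], "spin": 0},
    {"xyz": [0, 0, 0], "spin": 0},
    {"xyz": [0, 0, 0], "spin": 0},
    {"xyz": [0, 0, 0], "spin": 0},
  ],
)

```text
clock: 39.95
position: [0.5391, -0.2131, 0.1202]
tcp_rot: [180.0, -0.0, 177.6]
ft_force: [0.2, 0.3, -2.1]
finger_gap: 0.0398
```

Emit:
send_rows(
  plan=[
    {"xyz": [0, 0, 0], "spin": 0},
    {"xyz": [0, 0, 0], "spin": 0},
    {"xyz": [0, 0, 0], "spin": 0},
    {"xyz": [0, 0, 0], "spin": 0},
    {"xyz": [0, 0, 0], "spin": 0},
  ],
)

```text
clock: 40.45
position: [0.5392, -0.2131, 0.1202]
tcp_rot: [-180.0, -0.0, 177.6]
ft_force: [-0.0, -0.1, -3.4]
finger_gap: 0.0394
```

```bash
python3 -c "
from h import *
im=snap('scene','s8');P=cloud(im)
print(rect(im,(.59,-.214),.045,.13,.16,P))
Q=P[(P[...,0]>.56)&(P[...,0]<.66)&(abs(P[...,1]+.213)<.06)&(P[...,2]>.09)&(P[...,2]<.165)];print(np.percentile(Q,[1,50,99],axis=0).round(4),len(Q))
a=(P[...,0]>.57)&(P[...,0]<.61)&(abs(P[...,1]+.213)<.02)&(P[...,2]>.13)&(P[...,2]<.165);print('head top',np.median(P[a][:,2]))
im=snap('side','sd8')
cv2.imwrite('pics/sd8c.png',cv2.resize(im['color'][130:290,250:450,::-1],None,fx=4,fy=3.7))
go(.48,-.2605,.121,161.4)"
```

```text
(array([ 583.7, -215.7]), array([57.7, 77.4]), 87.5, 707, 146.8)
[[ 0.5607 -0.2449  0.1115]
 [ 0.5983 -0.2205  0.1464]
 [ 0.6212 -0.1897  0.1539]] 731
head top 0.14853334112642436
clock 40.55 pos [ 0.5392 -0.2131  0.1202] yaw 177.63 | shift mm [ 57.2 -49.8  -0.8] spin 16.23 gap 0.04 F [ 0.8 -0.1 -2.2] q [ 51.  42. -48. 102.  38.  54.  74.]
```

View pics/sd8c.png

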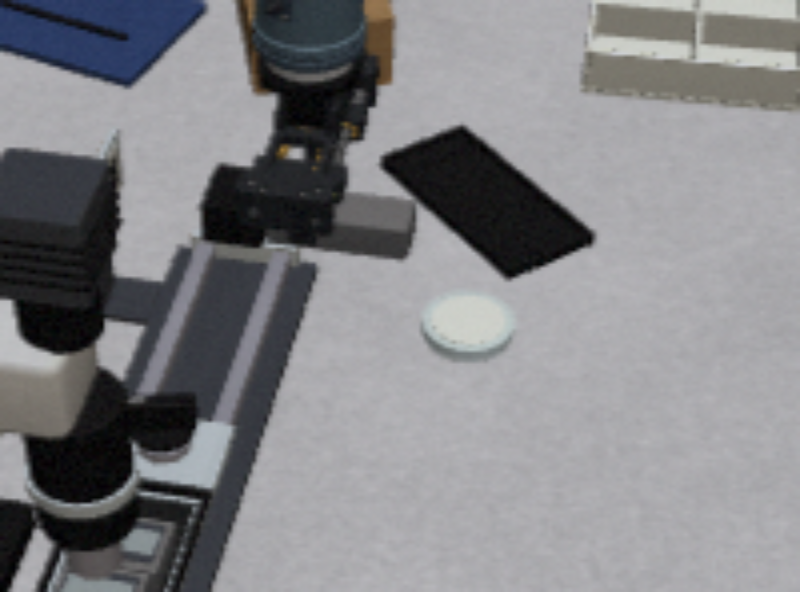

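The scanner was held for over 2 s at about 79 mm, level. Now returning it to the rest.

Emit:
send_rows(
  plan=[
    {"xyz": [12, -8, 0], "spin": 3},
    {"xyz": [30, -20, 0], "spin": 7},
    {"xyz": [46, -35, 0], "spin": 11},
    {"xyz": [57, -50, 0], "spin": 16},
    {"xyz": [70, -75, 0], "spin": 21},
  ],
)

```text
clock: 41.05
position: [0.4661, -0.2843, 0.1205]
tcp_rot: [179.9, 0.0, 156.6]
ft_force: [0.4, 0.5, -2.4]
finger_gap: 0.0398
```

```bash
python3 -c "
from h import *
go(.4215,-.398,.1,133)"
```

```text
clock 41.05 pos [ 0.4661 -0.2843  0.1205] yaw 156.56 | shift mm [  -4.3 -122.1   20.4] spin 23.56 gap 0.0398 F [ 0.4  0.5 -2.4] q [ 60.  38. -44. 107.  34.  49.  65.]
```

Emit:
send_rows(
  plan=[
    {"xyz": [-1, -27, 0], "spin": 5},
    {"xyz": [-2, -60, 5], "spin": 11},
    {"xyz": [-3, -92, 12], "spin": 17},
    {"xyz": [-4, -113, 20], "spin": 22},
    {"xyz": [-4, -122, 22], "spin": 23.5},
  ],
)

```text
clock: 41.55
position: [0.4196, -0.401, 0.0974]
tcp_rot: [-179.9, -0.0, 132.8]
ft_force: [0.6, 0.3, -1.9]
finger_gap: 0.0398
```

Emit:
send_rows(
  plan=[
    {"xyz": [0, 0, 10], "spin": 0},
    {"xyz": [0, 0, 25], "spin": 0},
    {"xyz": [0, 0, 40], "spin": 0},
    {"xyz": [0, 0, 50], "spin": 0},
    {"xyz": [0, 0, 55], "spin": 0},
  ],
)

```text
clock: 42.05
position: [0.4212, -0.3974, 0.0416]
tcp_rot: [180.0, -0.1, 133.2]
ft_force: [-0.4, 0.4, -1.9]
finger_gap: 0.0399
```

```bash
python3 -c "
from h import *
go(.4215,-.398,.0185,133)
snap('wrist','w16')"
```

```text
clock 42.05 pos [ 0.4212 -0.3974  0.0416] yaw 133.23 | shift mm [-0.7 -0.2 23.1] spin 0.23 gap 0.0399 F [-0.4  0.4 -1.9] q [ 63.  45. -34. 104.  35.  43.  54.]
```

View pics/w16.png

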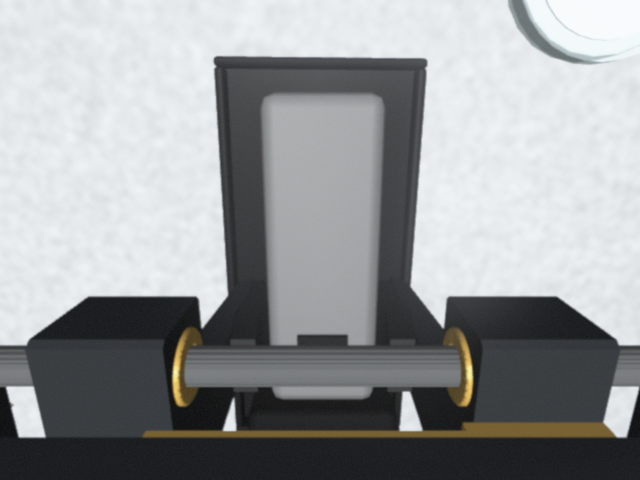

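The scanner is centred and aligned over its rest. Lowering.

Emit:
send_rows(
  plan=[
    {"xyz": [0, 0, 7], "spin": 0},
    {"xyz": [0, 0, 14], "spin": 0},
    {"xyz": [0, 0, 19], "spin": 0},
    {"xyz": [0, 0, 22], "spin": 0},
    {"xyz": [0, 0, 23], "spin": 0},
  ],
)

```text
clock: 42.6
position: [0.4213, -0.3987, 0.0199]
tcp_rot: [-180.0, -0.0, 133.1]
ft_force: [1.0, 0.1, -1.6]
finger_gap: 0.0396
```

Emit:
send_rows(
  plan=[
    {"xyz": [0, 0, 0], "spin": 0},
    {"xyz": [0, 0, 0], "spin": 0},
    {"xyz": [0, 0, 0], "spin": 0},
    {"xyz": [0, 0, 0], "spin": 0},
    {"xyz": [0, 0, 0], "spin": 0},
  ],
)

```text
clock: 43.1
position: [0.4214, -0.3988, 0.0203]
tcp_rot: [-180.0, 0.0, 133.1]
ft_force: [-0.3, 0.7, -2.4]
finger_gap: 0.0396
```

```bash
python3 -c "
from h import *
go(.4215,-.398,.0175,133)"
```

```text
clock 43.1 pos [ 0.4214 -0.3988  0.0203] yaw 133.13 | shift mm [0.6 0.6 2.8] spin 0.13 gap 0.0396 F [-0.3  0.7 -2.4] q [ 63.  47. -32. 104.  37.  41.  53.]
```

Emit:
send_rows(
  plan=[
    {"xyz": [0, 0, 2], "spin": 0},
    {"xyz": [0, 0, 3], "spin": 0},
    {"xyz": [0, 0, 3], "spin": 0},
    {"xyz": [0, 0, 3], "spin": 0},
    {"xyz": [0, 0, 3], "spin": 0},
  ],
)

```text
clock: 43.6
position: [0.4214, -0.3988, 0.0174]
tcp_rot: [-180.0, 0.0, 133.1]
ft_force: [-1.6, 0.5, 3.1]
finger_gap: 0.0397
```

Emit:
send_rows(
  plan=[
    {"xyz": [0, 0, 0], "spin": 0},
    {"xyz": [0, 0, 0], "spin": 0},
    {"xyz": [0, 0, 0], "spin": 0},
    {"xyz": [0, 0, 0], "spin": 0},
    {"xyz": [0, 0, 0], "spin": 0},
  ],
  hand=58,
)

```text
clock: 44.1
position: [0.4214, -0.3988, 0.0172]
tcp_rot: [180.0, 0.0, 133.1]
ft_force: [-0.2, 0.2, 0.1]
finger_gap: 0.0579
```

Emit:
send_rows(
  plan=[
    {"xyz": [0, 0, -15], "spin": 0},
    {"xyz": [0, 0, -45], "spin": 0},
    {"xyz": [0, 0, -90], "spin": 0},
    {"xyz": [0, 0, -135], "spin": 0},
    {"xyz": [0, 0, -170], "spin": 0},
  ],
)

```text
clock: 44.6
position: [0.4221, -0.3988, 0.191]
tcp_rot: [180.0, 0.2, 133.2]
ft_force: [-0.1, -0.8, -0.4]
finger_gap: 0.0583
```

```bash
python3 -c "
from h import *
im=snap('wrist','w17');P=cloud(im);print(rect(im,(.4235,-.3985),.11,.03,.06,P))
snap('scene','s9');im=snap('side','sd9');P=cloud(im)
for y in(.075,.148,.22): print(rect(im,(.62,y),.034,.064,.08,P))
P=cloud(load('s9'));print(rect(load('s9'),(.615,-.019),.045,.09,.1,P))
st()"
```

```text
(array([ 420.8, -399.6]), array([ 56.1, 158.5]), 43.1, 11135, 41.0)
(array([601. ,  92.5]), array([30.1, 24.2]), 81.6, 57, 72.1)
(array([620.3, 148.4]), array([60.5, 62.6]), 8.9, 306, 72.1)
(array([623.3, 218.2]), array([54.1, 59. ]), 85.8, 374, 71.6)
(array([615.6, -19.8]), array([52. , 16.7]), 14.4, 105, 94.9)
{'clock': 44.75, 'joint_pos': [68.967, 33.286, -41.307, 99.706, 25.836, 56.537, 60.967], 'position': [0.423, -0.4, 0.191], 'tcp_rot': [-179.999, 0.322, 133.126], 'ft_force': [-0.667, 1.047, -0.612], 'finger_gap': 0.058}
```

View pics/w17.png

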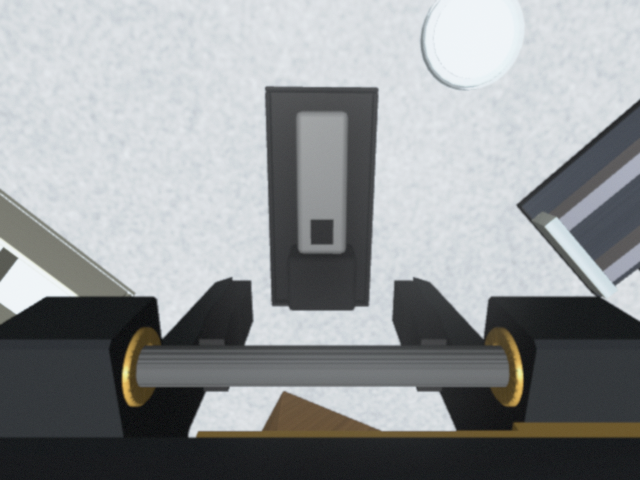

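View pics/sd9.png

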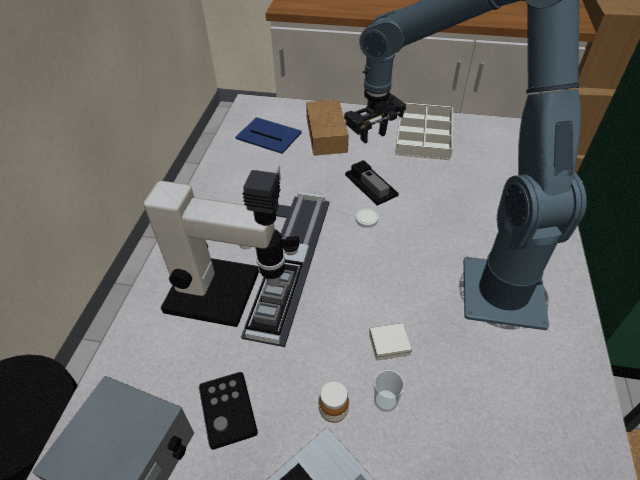

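View pics/s9.png

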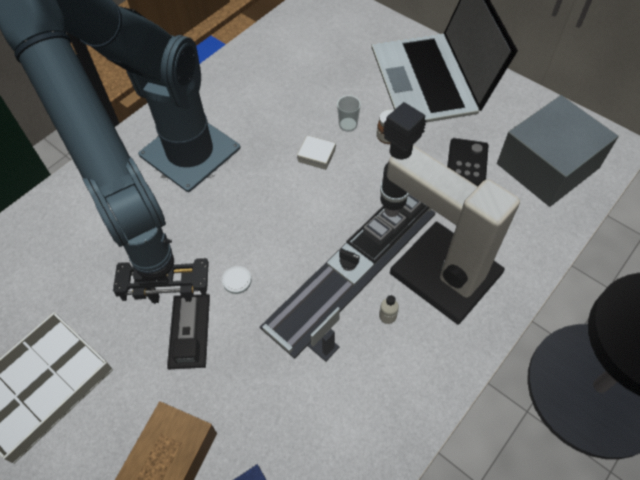

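The wrist view shows the scanner upright in its rest at (322,200). The scene and side views show the carriers in the tray under the objective and the bystanders where they were. Handing in.

```bash
python3 -c "
from h import *
print(job_done())"
```

```text
the job is handed in; nothing more can be done
None
```

I did every step in order and handed the job in at about 45 s on the robot's clock. `job_done()` reports no verdict, so the results below are my own last checks.

1. **Clamp and carriage out:** I freed the knob and drew the carriage to its outer stop. It started about 35 mm out, not fully home. I pulled into the stop, and the wrist force peaked at about 54 N before I eased off; the jaws slid about 13 mm along the knob bar.
2. **Carriers:** Only three were on the table, and all three went into the tray. With the carriage out, the wrist camera showed each one square and glass up, with tops about 71 mm above the table against an expected 70 mm. After the carriage went home, only two could be measured cleanly; the third is partly hidden by the objective, but it looks in place in the picture.
3. **Carriage home and clamp tight:** The home stop resisted the push, and the tray centre lined up with the objective to about 2 mm. The knob bar's angle puts the clamp at about 1.30 rad.
4. **Scanner reading:** I held it for over 2 s, about 79 mm from the label and square to it. The offset was at most about 3 mm sideways and in height.
5. **Scanner back in its rest:** It lies upright, about 3 mm from the rest's centre, and the arm is lifted clear.

In the final pictures the bystanders look where they started. I did not touch the microscope.

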